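Clear the bench, then hold the saw bench's key switch on

ROBOT

A 6-joint arm with a two-finger parallel gripper is mounted at the origin on the work surface. World frame = base frame: x ahead of the robot, y to its left, z up, the work surface at z = 0. Lengths are in m, angles in rad, forces in N, time in s.
With the tool pointing down it reaches from about 0.15 to 0.775 m from the base axis. Payload 6.1 kg.
Tool frame: the origin (TCP) lies at the centre of the arm's flange, where the gripper is bolted on; the fingertips stand 173 mm ahead of it and the grasp point (between the pads) lies bot.grip_point_offset ahead of it (bot.grip_point_offset is the distance from the TCP to the grasp point, in m); z points along the fingers, y is the direction in which the jaws open and shut (so a half turn about z gives the same grasp; the last joint's range is limited). The gripper opens to 85 mm and grips with 20 to 120 N. Pads are 22 mm wide; open, the fingers measure 114 mm over their backs; the gripper's body (76 mm by 85 mm) begins 54 mm behind the grasp point. The pads swing forward as they close: fully open they stand 13 mm farther back than shut.
Start: joints at [1.307, 0.126, -0.04, 1.405, 0, 1.571], TCP at [0.137, 0.507, 0.405] pointing down, gripper open.
Joint ranges: [-2.72, 2.72], [-0.95, 1.95], [-1.27, 1.35], [-1.78, 2.02], [-1.46, 1.47], [-3.14, 3.14]. Speed limits (rad/s): [2.39, 2.39, 3.01, 3.14, 3.14, 3.14].

INTERFACE

Orientations are given as a 3x3 rotation matrix whose columns are the frame's x, y, z axes.
In Python, from bench import bot gives the robot as it stands.
- The arm moves only by the shell command python3 -m handwheel 'ROWS' [FORCE]. ROWS is JSON, a list of rows, each a list of 3 entries, a list of its own where there are three numbers: the opening, from 0 (shut) to 1 (fully open), then the shift along the tool's x, y, z in mm, then the turn, a rotation vector about the tool's x, y, z in degrees. A call has 1 to 12 rows; each row shifts and turns the pose as measured when the row begins, along the tool's axes as they then stand; what a row does not reach is not made up. A row lasts 1/10 s, in which the tool goes at most 50 mm and 8.59 degrees, less where a joint would pass 70% of its speed; a pose out of reach is approached as far as the arm can. A call is refused whole if a number of a shift passes 50 or a number of a turn 8.59, either way. A call with a gripper value outside its range is refused whole. The fingers move at their own pace and stop on an object; FORCE is the grip in N (left out, the last holds). Time passes only in rows, so rows that do not move let the fingers close. It gives the time, the measured TCP pose, the force and the opening at its end, in the units of the state.
- bot.get_obs(): the state, without advancing time (a new reading comes with each control period).
- bot.grab_frame(name): name is "scene" or "top" or "wrist"; returns a dict with "img" (384x512x3 uint8, red, green, blue), "intrinsics" (3x3 intrinsics, pixels), "origin" and "rotation" of the camera in the world; the wrist camera has in their place "hand_eye" (4x4, takes a point from camera to tool coordinates, whose origin is the TCP and whose axes are the flange's). Camera axes: x right, y down, z forward; pixel columns grow to the right and rows downward; lengths in m; the calibration is good to about 2 mm. A picture is of the moment at which its call begins: read the wrist's pose just before it. There is no depth.
- bot.finish_job(): hands the job in, once; it reports no verdict.
Trained networks look in a picture, given as the dict that the camera call returned (one of the last four; its "shot" number tells which), for a name from the list of things; names that differ only in an ending like _2 or _b are one class to them, and where a whole thing is asked for, a point or a joint stands for the part that bears it (a point fixed in the world has none). Each returns a list of dicts, best first, with "conf" (0 to 1); they miss things now and then, are a little off and sometimes report something else, mostly with a low value. They report only what shows in the picture. A call takes as long as a camera call. They do not tell look-alikes from the thing itself.
- bot.search_frame(name, picture): "position" ([column, row] in pixels, amid what is visible of it).
The state is a dict: "clock": time; "qpos": joint angles; "qvel": joint speeds; "tau": joint torques, N m; "tool_pos": TCP position; "eef_rot": TCP orientation; "contact_force": force on the tool from outside, world axes, zero at the start; "ft_torque": the same for the moment, N m; "width": finger opening in m.
Only numpy, scipy, OpenCV 4.12 (cv2) and the standard library are available. Lean on these libraries where they do the work, as an engineer would, in place of code of your own. Each camera call takes 0.05 s, during which the arm holds its last target.

TASK

The saw bench may only be powered from a tidy table: first put the loose carpenter's pencil into the tray that holds pencils and the loose spanner into the tray that holds spanners. Then take the key out of its wooden block, push it fully home in the keyhole on top of the grey supply box, wiggling it past the sticky pins, and turn it a quarter turn clockwise (seen from above) to its stop against the return spring. Finish while still gripping the key and holding it turned, and leave the other things on the table where they stand.

Things in the scene. Friction and masses are not known exactly. Their poses are not given: they have to be found in the camera images.
- pencil: Loose flat carpenter's pencil stub, light wood, 100 mm long, 14 mm wide, 9 mm high, lying flat along its own x (lead at +x). Origin: middle of its underside; z up. Grip it across its 14 mm width. 20 g.
- spanner: Loose steel spanner lying flat along its own x, about 110 mm long (x from -55 to +55). Shaft 14 mm wide and 8 mm high between x = -28 and +24 mm; ring end 26 mm across at -x, open jaw 30 mm wide at +x, both 9 mm high. Origin: underside, middle; z up. Grip the shaft across its width (its own y). About 80 g.
- pencil_tray: Open wooden tray fixed on the table, outside 155 (its x) x 120 (its y) x 35 mm high, walls and floor 4 mm thick. Two pencils like the loose one are fixed in its -y half. Origin: centre of its underside. It and the other tray may have changed places.
- spanner_tray: Same kind of wooden tray, fixed, with two steel spanners fixed in its -y half. Origin: centre of its underside.
- pencil_tray_free (a point): Point on the inner floor (4 mm above the table) in the middle of the empty +y half of the pencil tray, 22 mm from its centre along its y; axes are the tray's. The clear floor there is 147 mm along x and 67 mm along y, and the contents beside it are 12 to 17 mm high.
- spanner_tray_free (a point): The same point in the spanner tray.
- key: Steel key standing upright in its block. Origin: centre of its lower end; z up. From below: flat bit 18 (x) x 5.5 mm (y), 10 mm tall, lowest 3 mm tapering to 12 mm in x; round shank 5.5 mm thick to z = 27, collar 11 mm thick to z = 30; black bow, a flat plate 28 (x) x 9 mm (y) from z = 30 to 68 mm. Grip the bow across its 9 mm. Half a turn round, the bit is the same. 60 g.
- key_block: Fixed wooden block 75 (x) x 60 (y) x 40 mm high, with a vertical slot 20 x 7.5 mm, 24 mm deep, in the middle of its top, long side along its x; the key stands in it, its lower end 16 mm above the table, and lifts straight out. Origin: centre of its underside.
- lock: Grey supply box fixed on the table, 140 x 140 x 70 mm high, keyhole in the middle of its flat top. Origin: centre of its underside. In the keyhole four stiff round-nosed pins stick out from the slot's long sides at about 5 and 10 mm depth. A straight push needs 20 to 30 N; rocking the key 0.1 rad to and fro about the vertical while pushing works them aside with under 10 N.
- keyhole (a point): Centre of the keyhole in the box's top face; axes are the box's, z up. Slot 20 (x) x 7.5 mm (y), chamfered; the key's x goes along the slot's x, either way round. Fully home, the key's lower end rests on the bottom 26 mm below the top face, bow 4 mm above the box. Only from about 24 mm depth is the bit clear of the slotted cover and free to turn.
- rotor (a joint): Angle of the lock's inner rotor: 0 at rest, growing as the key turns clockwise seen from above, stop at 1.57 rad. A return spring (0.035 N m at 0, 0.09 at the stop) drives it back to 0 when let go. The key has about 0.1 rad of play in the rotor, so the hand turns a little more than the rotor, about 1.68 rad to the stop.
- glue: Bystander, not part of the job: white glue bottle, 56 mm across, 160 tall. Origin: centre of its underside.
- tape_roll: Bystander, not part of the job: roll of paper tape lying flat, 80 mm across, 25 tall. Origin: centre of its underside.
- sand_block: Bystander, not part of the job: cork sanding block 70 x 45 x 30 mm. Origin: centre of its underside.
- offcut: Bystander, not part of the job: plywood offcut 140 x 60 x 18 mm. Origin: centre of its underside.
- screw_jar: Bystander, not part of the job: clear jar with steel lid, 64 mm across, 70 tall. Origin: centre of its underside.
- tape_measure: Bystander, not part of the job: grey tape measure 70 x 65 x 38 mm. Origin: centre of its underside.
- mug: Bystander, not part of the job: white mug, 80 mm across, 90 tall. Origin: centre of its underside.
There are look-alikes about, which are no part of the job. What is shaped like the spanner_tray but green is not meant.

How it is judged:
By the outcome, as a careful person would: the job done as asked, in the order asked, and still so for the second after the job is handed in, while the arm keeps its last pose, push and grip.
It also fails if it takes over 72 s, if anything falls off the work surface, if the arm or the gripper's body presses on something with over 40 N, if the wrist force passes 120 N, or if a joint passes its speed limit or range.

## Working session

There is one attempt and no reset: what is moved stays moved. The work goes in short steps, Python scripts to look and compute and a shell command to move; the robot and the scene stay as the last step left them, time stands still between calls to the robot, and variables do not carry over. Pictures are saved under pics/ and viewed, and the job is handed in when it is done.

```bash
mkdir -p pics; ls; python3 - <<'E'
from bench import bot
import cv2,numpy as np
o=bot.get_obs()
for k,v in o.items(): print(k,np.round(v,4).tolist())
print(bot.grip_point_offset)
for n in ("scene","top"):
    f=bot.grab_frame(n)
    cv2.imwrite(f"pics/{n}0.png",cv2.resize(f["img"][:,:,::-1],(800,600),interpolation=cv2.INTER_CUBIC))
    print(n,np.round(f["intrinsics"],2).tolist(),np.round(f["origin"],4).tolist(),np.round(f["rotation"],4).tolist())
E
```

```text
pics
clock 0.0
qpos [1.307, 0.1264, -0.0406, 1.4054, 0.0, 1.5708]
qvel [-0.0003, -0.0007, 0.0019, 0.0004, 0.0004, -0.0013]
tau [-0.0007, -43.5919, 35.292, 0.0172, 0.0001, -0.0]
tool_pos [0.1369, 0.5067, 0.4039]
eef_rot [[-0.9654, 0.2608, -0.0004], [0.2608, 0.9654, -0.0015], [0.0, -0.0016, -1.0]]
contact_force [0.7146, 0.2152, -0.6738]
ft_torque [-0.0788, -0.0457, -0.0149]
width 0.0857
0.1547
scene [[391.71, 0.0, 259.87], [0.0, 391.71, 196.46], [0.0, 0.0, 1.0]] [1.4015, 0.0572, 0.8174] [[-0.0479, 0.6316, -0.7738], [0.9988, 0.0349, -0.0334], [0.0059, -0.7745, -0.6325]]
top [[451.29, 0.0, 251.22], [0.0, 451.29, 189.53], [0.0, 0.0, 1.0]] [0.3265, 0.0147, 1.2699] [[0.0102, -0.9917, 0.1285], [-0.9998, -0.0121, -0.0135], [0.0149, -0.1283, -0.9916]]
```

View pics/top0.png

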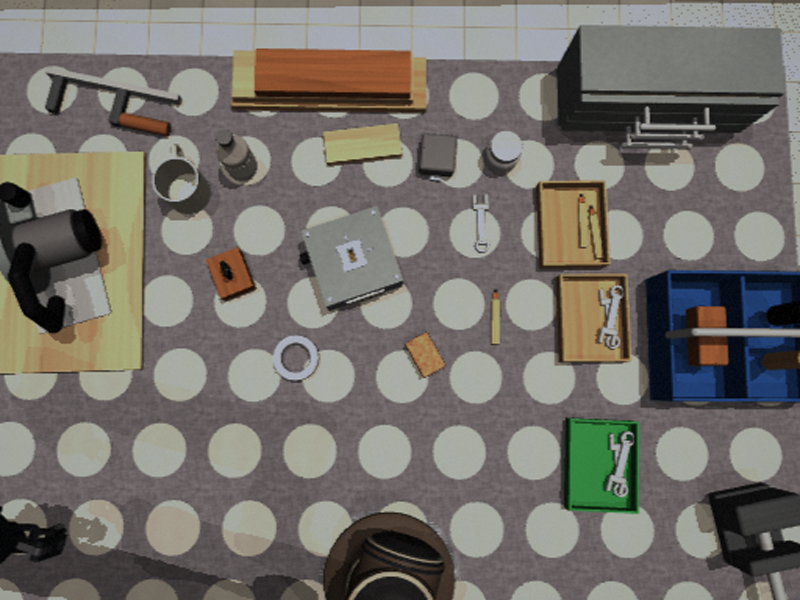

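View pics/scene0.png

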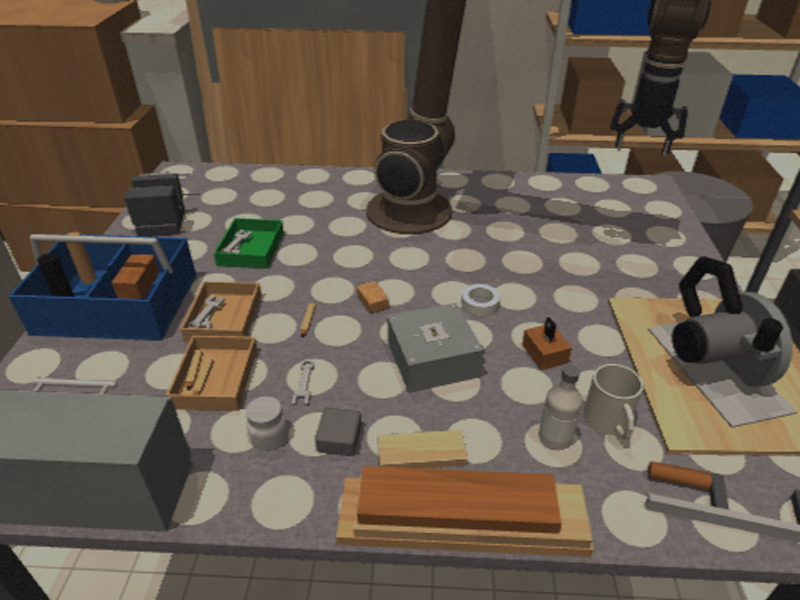

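Top view (800×600 px): the loose pencil is at (495,317) and the loose spanner at (481,223). The wooden tray with pencils is at (573,224) and the wooden tray with spanners at (594,318). The green tray at (602,465) is the look-alike. The key in its block is at (231,272) and the grey lock at (353,257). Next I'll enlarge and measure.

```bash
cat > h.py <<'E'
from bench import bot
import cv2,numpy as np
def ray(f,px,z,o=None):
    K=f["intrinsics"]
    if "hand_eye" in f:
        H=np.array(f["hand_eye"]);Rt=np.array(o["eef_rot"]);R=Rt@H[:3,:3];c=Rt@H[:3,3]+np.array(o["tool_pos"])
    else: R=np.array(f["rotation"]);c=np.array(f["origin"])
    d=R@np.linalg.inv(K)@np.array([px[0],px[1],1.0])
    return c+d*(z-c[2])/d[2]
def proj(f,P,o=None):
    K=f["intrinsics"]
    if "hand_eye" in f:
        H=np.array(f["hand_eye"]);Rt=np.array(o["eef_rot"]);R=Rt@H[:3,:3];c=Rt@H[:3,3]+np.array(o["tool_pos"])
    else: R=np.array(f["rotation"]);c=np.array(f["origin"])
    q=K@(R.T@(np.array(P)-c)); return q[:2]/q[2]
E
python3 - <<'E'
from h import *
f=bot.grab_frame("top"); s=512/800
im=f["img"][:,:,::-1]
def crop(n,c0,r0,w,h,k): cv2.imwrite(f"pics/{n}.png",cv2.resize(im[r0:r0+h,c0:c0+w],None,fx=k,fy=k,interpolation=cv2.INTER_CUBIC))
crop("cropA",290,105,130,130,6-1+0)
crop("cropB",120,115,160,120,5)
for n,z in (("pencil",.009),("spanner",.008),("pencil_tray",.0),("spanner_tray",.0),("key",.06),("key_block",.04),("lock",.07),("keyhole",.07)):
    for d in bot.search_frame(n,f)[:4]: 
        p=np.array(d["position"]); print(n,round(d["conf"],2),p.round(1),ray(f,p,z).round(3))
E
```

```text
pencil 0.74 [319.1 204.7] [ 0.449 -0.194  0.009]
pencil 0.32 [181.5 234.4] [0.362 0.19  0.009]
pencil 0.18 [277.3 100.8] [ 0.75  -0.075  0.009]
pencil 0.16 [117.  118.7] [0.69  0.384 0.009]
spanner 0.64 [305.6 141.8] [ 0.63  -0.157  0.008]
pencil_tray 0.9 [366.5 141.5] [ 0.635 -0.334  0.   ]
pencil_tray 0.3 [318.6 205.8] [ 0.447 -0.194  0.   ]
spanner_tray 0.61 [386.4 298.8] [ 0.191 -0.379  0.   ]
spanner_tray 0.58 [377.7 204.4] [ 0.453 -0.362  0.   ]
spanner_tray 0.55 [317.8 201.9] [ 0.458 -0.192  0.   ]
key 0.55 [146.1 174.2] [0.522 0.283 0.06 ]
key_block 0.78 [147.  175.8] [0.52  0.285 0.04 ]
lock 0.88 [222.1 164.8] [0.548 0.078 0.07 ]
keyhole 0.93 [224.9 161.9] [0.556 0.07  0.07 ]
keyhole 0.53 [378.2 205.4] [ 0.443 -0.342  0.07 ]
```

View pics/cropA.png

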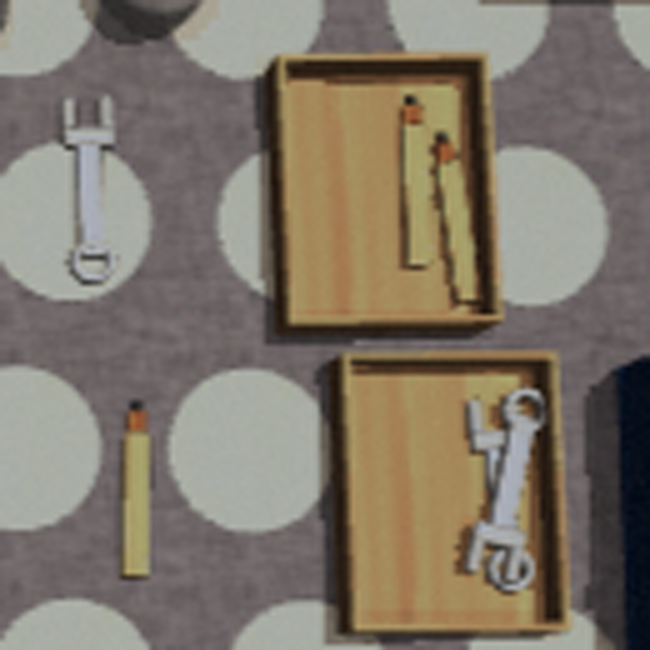

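View pics/cropB.png

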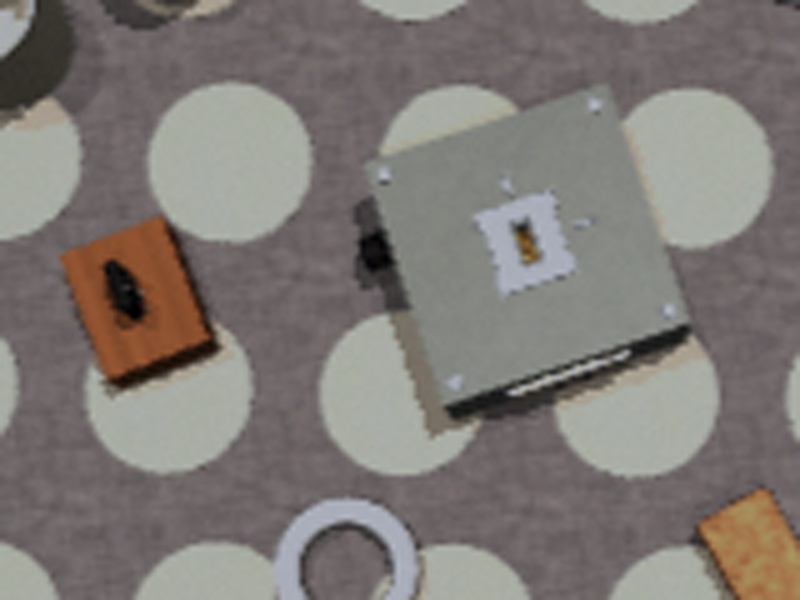

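```bash
python3 - <<'E'
from h import *
f=bot.grab_frame("top")
A=lambda x,y:((x+.5)/5-.5+290,(y+.5)/5-.5+105)
B=lambda x,y:((x+.5)/5-.5+120,(y+.5)/5-.5+115)
def line(n,a,b,z):
    p=ray(f,a,z);q=ray(f,b,z);d=p-q
    print(n,"mid",((p+q)/2).round(4),"len",np.linalg.norm(d).round(4),"yaw",np.degrees(np.arctan2(d[1],d[0])).round(1))
line("pencil",A(136,403),A(137,577),.008)
line("spanner",A(88,97),A(92,284),.008)
for n,c in (("pt",[(275,55),(490,55),(503,325),(285,325)]),("st",[(340,352),(557,352),(570,632),(347,635)])):
    P=[ray(f,A(*x),.035) for x in c]
    print(n,np.mean(P,0).round(4)); line(" x0",A(*c[0]),A(*c[3]),.035); line(" x1",A(*c[1]),A(*c[2]),.035); line(" y",A(*c[0]),A(*c[1]),.035)
L=[(370,162),(607,85),(690,330),(447,410)]
print("lock",np.mean([ray(f,B(*x),.07) for x in L],0)); line("s",B(*L[0]),B(*L[3]),.07); line("s",B(*L[1]),B(*L[2]),.07)
L=[(478,212),(553,193),(576,272),(502,294)]
print("plate",np.mean([ray(f,B(*x),.07) for x in L],0)); line("s",B(*L[0]),B(*L[3]),.07); line("s",B(*L[1]),B(*L[2]),.07)
L=[(62,257),(163,215),(215,345),(113,385)]
L=[(62,257),(163,215),(215,340),(113,378)]
print("block",np.mean([ray(f,B(*x),.04) for x in L],0)); line("s",B(*L[0]),B(*L[3]),.04); line("s",B(*L[1]),B(*L[2]),.04)
line("key",B(117,262),B(128,300),.084)
o=bot.get_obs();print(np.degrees(np.arctan2(o["eef_rot"][1][0],o["eef_rot"][0][0])))
w=bot.grab_frame("wrist");print(np.round(w["hand_eye"],3),w["intrinsics"])
E
```

```text
pencil mid [ 0.4554 -0.1877  0.008 ] len 0.0984 yaw -0.2
spanner mid [ 0.6275 -0.1625  0.008 ] len 0.1095 yaw 0.9
pt [ 0.624  -0.3266  0.035 ]
 x0 mid [ 0.6231 -0.2655  0.035 ] len 0.1549 yaw 1.1
 x1 mid [ 0.6248 -0.3876  0.035 ] len 0.1551 yaw 1.0
 y mid [ 0.7015 -0.3251  0.035 ] len 0.1222 yaw 90.8
st [ 0.4536 -0.3588  0.035 ]
 x0 mid [ 0.4524 -0.2978  0.035 ] len 0.1568 yaw 0.3
 x1 mid [ 0.4547 -0.4198  0.035 ] len 0.1554 yaw 0.8
 y mid [ 0.5316 -0.3581  0.035 ] len 0.1213 yaw 90.7
lock [0.55127295 0.0690623  0.07      ]
s mid [0.5289 0.1334 0.07  ] len 0.1419 yaw 18.3
s mid [0.5736 0.0047 0.07  ] len 0.1422 yaw 19.0
plate [0.55298259 0.06981518 0.07      ]
s mid [0.5471 0.0898 0.07  ] len 0.0468 yaw 17.2
s mid [0.5589 0.0498 0.07  ] len 0.0452 yaw 16.9
block [0.52532702 0.28451608 0.04      ]
s mid [0.5138 0.3119 0.04  ] len 0.0736 yaw 24.7
s mid [0.5368 0.2571 0.04  ] len 0.0761 yaw 24.1
key mid [0.5269 0.2835 0.084 ] len 0.0214 yaw 18.1
164.886564596516
[[ 0.    -0.948 -0.317  0.082]
 [ 1.     0.    -0.    -0.001]
 [ 0.    -0.317  0.948  0.031]
 [ 0.     0.     0.     1.   ]] [[311.45216468   0.         259.29439815]
 [  0.         311.45216468 195.52123185]
 [  0.           0.           1.        ]]
```

```bash
cat >> h.py <<'E'
from scipy.spatial.transform import Rotation as Ro
def delta(x,y,z,yawx):
    o=bot.get_obs();R=np.array(o["eef_rot"]);p=np.array(o["tool_pos"])
    a=np.radians(yawx);T=np.array([[np.cos(a),np.sin(a),0],[np.sin(a),-np.cos(a),0],[0,0,-1]])
    rv=np.degrees(Ro.from_matrix(R.T@T).as_rotvec())
    print("clock",round(o["clock"],2),"pos",p.round(4),"yawx",np.degrees(np.arctan2(R[1,0],R[0,0])).round(2),"F",np.round(o["contact_force"],1),"w",round(o["width"],4),"q6",round(o["qpos"][5],2))
    d=np.array([x,y,z])-p
    print("shift now-axes mm",(R.T@d*1000).round(1),"shift target-axes mm",(T.T@d*1000).round(1),"turn",rv.round(2))
E
python3 -m handwheel '[[1,[0,0,0],[0,0,-7.6]],[1,[0,0,0],[0,0,-7.6]],[1,[-20,-43,0],[0,0,0]],[1,[-20,-43,0],[0,0,0]],[1,[-20,-43,0],[0,0,0]],[1,[-20,-43,0],[0,0,0]],[1,[-20,-43,0],[0,0,0]],[1,[-20,-43,0],[0,0,0]],[1,[-20,-43,0],[0,0,0]],[1,[-20,-43,0],[0,0,0]],[1,[-20,-43,0],[0,0,0]],[1,[-20,-43,0],[0,0,0]]]' 30
python3 -c "
from h import *
delta(.42,-.188,.36,180)"
```

```text
clock: 1.85
tool_pos: [0.3467, 0.0698, 0.4044]
eef_rot: [[-1.0, -0.027, 0.006], [-0.027, 1.0, 0.002], [-0.006, 0.002, -1.0]]
contact_force: [1.9, 1.1, 0.2]
width: 0.0856
clock 1.85 pos [0.3467 0.0698 0.4044] yawx -178.45 F [1.9 1.1 0.2] w 0.0856 q6 0.17
shift now-axes mm [ -66.1 -259.8   44.2] shift target-axes mm [ -73.3 -257.8   44.4] turn [0.13 0.37 1.55]
```

```bash
python3 -m handwheel '[[1,[-16,-43,7],[0,0,1.5]],[1,[-18,-43,7],[0,0,0]],[1,[-18,-43,7],[0,0,0]],[1,[-18,-43,7],[0,0,0]],[1,[-18,-43,7],[0,0,0]],[1,[-18,-43,8],[0,0,0]],[1,[0,0,0],[0,0,0]]]'
python3 - <<'E'
from h import *
delta(.4554,-.1877,.176,180)
o=bot.get_obs();f=bot.grab_frame("wrist")
cv2.imwrite("pics/w1.png",cv2.resize(f["img"][:,:,::-1],(800,600),interpolation=cv2.INTER_CUBIC))
for n,z in(("pencil",.008),("spanner_tray",.0),("pencil_tray",0)):
    for d in bot.search_frame(n,f)[:3]: print(n,round(d["conf"],2),np.round(d["position"],1),ray(f,d["position"],z,o).round(4))
print("expected px (800)",proj(f,[.4554,-.1877,.008],o)*800/512)
E
```

```text
clock: 2.55
tool_pos: [0.4567, -0.2052, 0.3616]
eef_rot: [[-1.0, 0.009, 0.015], [0.009, 1.0, 0.002], [-0.015, 0.002, -1.0]]
contact_force: [0.4, -0.1, -1.1]
width: 0.0853
clock 2.55 pos [ 0.4567 -0.2052  0.3616] yawx 179.49 F [ 0.4 -0.1 -1.1] w 0.0853 q6 -0.42
shift now-axes mm [  4.2  17.1 185.6] shift target-axes mm [  1.3  17.5 185.6] turn [ 0.11  0.83 -0.51]
pencil 0.76 [273.4 164.8] [ 0.4538 -0.1904  0.008 ]
spanner_tray 0.72 [103.3 165.3] [ 0.4546 -0.374   0.    ]
pencil_tray 0.67 [177.5 287.2] [ 0.6111 -0.3087  0.    ]
expected px (800) [431.08822316 259.80993303]
```

View pics/w1.png

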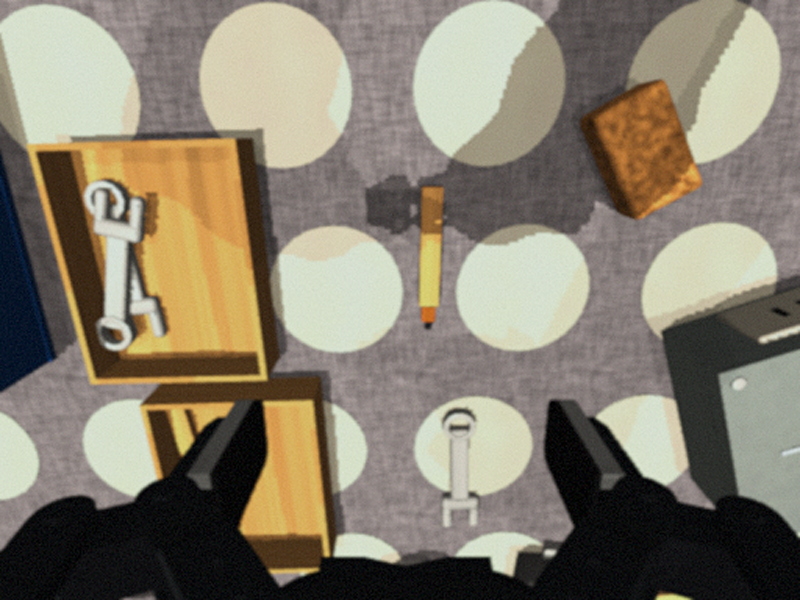

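Wrist view: the pencil lies at (431,257), right where the top camera predicts (431,260). The spanner is at (459,467), and both wooden trays are at the left. Descending on the pencil.

```bash
python3 -m handwheel '[[0.6,[1,17,0],[0,0.8,-0.5]],[0.6,[0,0,40],[0,0,0]],[0.6,[0,0,40],[0,0,0]],[0.6,[0,0,40],[0,0,0]],[0.6,[0,0,30],[0,0,0]],[0.6,[0,0,0],[0,0,0]]]' 40
python3 -c "
from h import *
delta(.4554,-.1877,.1755,180)"
```

```text
clock: 3.35
tool_pos: [0.454, -0.1739, 0.2162]
eef_rot: [[-1.0, -0.019, 0.013], [-0.019, 1.0, -0.001], [-0.013, -0.001, -1.0]]
contact_force: [-0.2, -0.5, 0.6]
width: 0.051
clock 3.35 pos [ 0.454  -0.1739  0.2162] yawx -178.92 F [-0.2 -0.5  0.6] w 0.051 q6 -0.39
shift now-axes mm [ -0.6 -13.7  40.7] shift target-axes mm [ -1.4 -13.8  40.7] turn [-0.05  0.77  1.08]
```

```bash
python3 -m handwheel '[[0.6,[-1,-14,20],[0,0.8,1.1]],[0.6,[0,0,0],[0,0,0]],[0.6,[0,0,0],[0,0,0]]]' 
python3 -c "
from h import *
delta(.4554,-.1877,.1755,180)"
```

```text
clock: 3.65
tool_pos: [0.4565, -0.1854, 0.2011]
eef_rot: [[-1.0, -0.005, 0.004], [-0.005, 1.0, -0.002], [-0.004, -0.002, -1.0]]
contact_force: [0.8, 0.1, 0.0]
width: 0.0514
clock 3.65 pos [ 0.4565 -0.1854  0.2011] yawx -179.74 F [0.8 0.1 0. ] w 0.0514 q6 -0.39
shift now-axes mm [ 1.2 -2.3 25.6] shift target-axes mm [ 1.1 -2.3 25.6] turn [-0.13  0.23  0.26]
```

```bash
python3 -m handwheel '[[0.6,[1,-3,14],[0,0.3,0.4]],[0.6,[0,0,11],[0,0,0]],[0.6,[0,0,2],[0,0,0]]]' 
python3 - <<'E'
from h import *
delta(.4554,-.1877,.1755,180)
o=bot.get_obs();f=bot.grab_frame("wrist")
cv2.imwrite("pics/w2.png",cv2.resize(f["img"][:,:,::-1],(800,600),interpolation=cv2.INTER_CUBIC))
E
```

```text
clock: 3.95
tool_pos: [0.457, -0.188, 0.1768]
eef_rot: [[-1.0, 0.001, 0.005], [0.001, 1.0, -0.005], [-0.005, -0.005, -1.0]]
contact_force: [-0.3, 0.0, 0.8]
width: 0.0515
clock 3.95 pos [ 0.457  -0.188   0.1768] yawx 179.94 F [-0.3  0.   0.8] w 0.0515 q6 -0.39
shift now-axes mm [1.6 0.3 1.3] shift target-axes mm [1.6 0.3 1.3] turn [-0.27  0.31 -0.06]
```

View pics/w2.png

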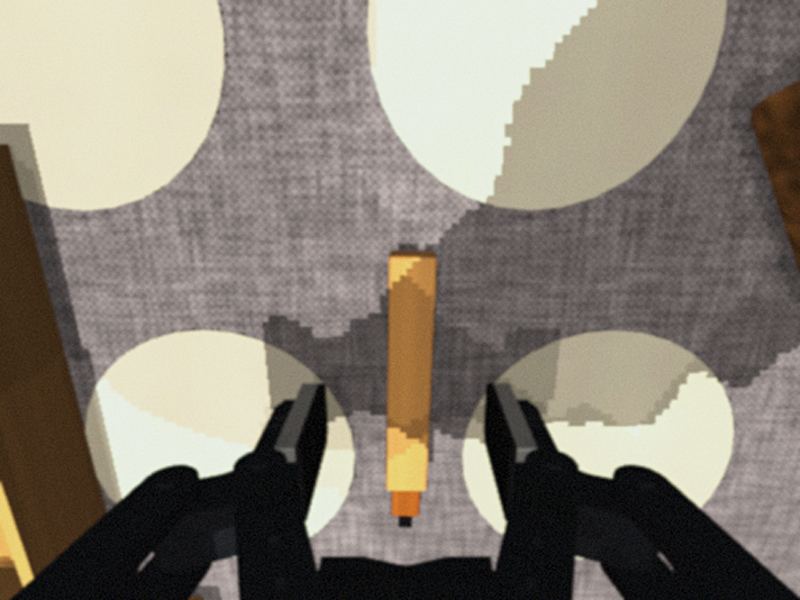

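The pencil runs from (410,250) to (404,525), centred between the fingers. Closing.

```bash
python3 -m handwheel '[[0,[1,0,0],[0,0,0]],[0,[0,0,0],[0,0,0]],[0,[0,0,0],[0,0,0]],[0,[0,0,0],[0,0,0]],[0,[0,0,0],[0,0,0]]]' 40
python3 -c "
from h import *
delta(.6236,-.3046,.26,181)"
```

```text
clock: 4.5
tool_pos: [0.4561, -0.1882, 0.1775]
eef_rot: [[-1.0, 0.001, 0.006], [0.001, 1.0, -0.005], [-0.006, -0.005, -1.0]]
contact_force: [-0.2, 0.5, 0.3]
width: 0.0126
clock 4.5 pos [ 0.4561 -0.1882  0.1775] yawx 179.93 F [-0.2  0.5  0.3] w 0.0126 q6 -0.39
shift now-axes mm [-168.2 -116.6  -80.9] shift target-axes mm [-165.5 -119.4  -82.5] turn [-0.28  0.34 -1.07]
```

```bash
python3 -m handwheel '[[0,[0,0,-40],[0,0,-1]],[0,[0,0,-45],[0,0,0]],[0,[-30,-22,0],[0,0,0]],[0,[-34,-24,0],[0,0,0]],[0,[-34,-24,0],[0,0,0]],[0,[-34,-24,0],[0,0,0]],[0,[-20,-15,0],[0,0,0]],[0,[0,0,0],[0,0,0]],[0,[0,0,0],[0,0,0]]]' 
python3 - <<'E'
from h import *
delta(.6236,-.3046,.18,181)
o=bot.get_obs();f=bot.grab_frame("wrist")
cv2.imwrite("pics/w3.png",cv2.resize(f["img"][:,:,::-1],(800,600),interpolation=cv2.INTER_CUBIC))
E
```

```text
clock: 5.4
tool_pos: [0.6137, -0.2975, 0.2665]
eef_rot: [[-1.0, -0.017, 0.006], [-0.018, 1.0, -0.005], [-0.006, -0.005, -1.0]]
contact_force: [0.2, 0.2, 0.6]
width: 0.0125
clock 5.4 pos [ 0.6137 -0.2975  0.2665] yawx -179.0 F [0.2 0.2 0.6] w 0.0125 q6 -0.47
shift now-axes mm [-9.3 -6.8 86.6] shift target-axes mm [-9.8 -7.2 86.5] turn [-0.28  0.34  0.  ]
```

View pics/w3.png

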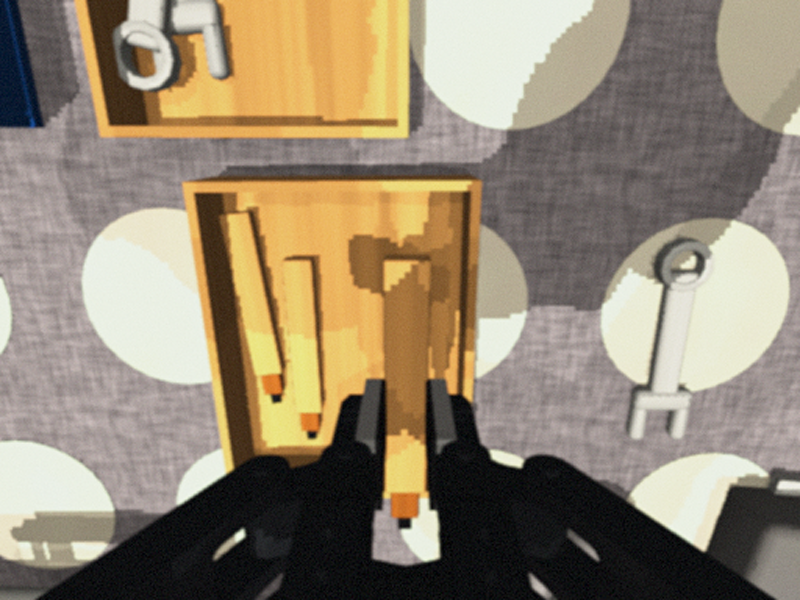

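The pencil is held, and below it is the wooden tray with two pencils (around (275,320)), empty on its right side. Lowering.

```bash
python3 -m handwheel '[[0,[-10,-7,20],[0,0.3,0]],[0,[0,0,25],[0,0,0]],[0,[0,0,15],[0,0,0]],[0,[0,0,0],[0,0,0]]]' 
python3 -c "
from h import *
delta(.6236,-.3046,.182,181)"
```

```text
clock: 5.85
tool_pos: [0.6211, -0.3023, 0.207]
eef_rot: [[-1.0, -0.019, 0.001], [-0.019, 1.0, -0.005], [-0.001, -0.005, -1.0]]
contact_force: [-0.6, 0.2, -0.7]
width: 0.0122
clock 5.85 pos [ 0.6211 -0.3023  0.207 ] yawx -178.93 F [-0.6  0.2 -0.7] w 0.0122 q6 -0.47
shift now-axes mm [-2.4 -2.2 25. ] shift target-axes mm [-2.4 -2.3 25. ] turn [-0.29  0.06  0.07]
```

```bash
python3 -m handwheel '[[0,[-3,-2,10],[0,0,0]],[0,[0,0,8],[0,0,0]],[0,[0,0,5],[0,0,0]],[0,[0,0,2],[0,0,0]],[0,[0,0,1],[0,0,0]],[0,[0,0,0],[0,0,0]]]' 
python3 -c "
from h import *
delta(.6236,-.3046,.182,181)"
```

```text
clock: 6.45
tool_pos: [0.6238, -0.3037, 0.1827]
eef_rot: [[-1.0, -0.019, 0.004], [-0.019, 1.0, -0.006], [-0.004, -0.007, -1.0]]
contact_force: [-0.0, 0.2, -0.6]
width: 0.0122
clock 6.45 pos [ 0.6238 -0.3037  0.1827] yawx -178.9 F [-0.   0.2 -0.6] w 0.0122 q6 -0.47
shift now-axes mm [ 0.3 -0.9  0.7] shift target-axes mm [ 0.3 -0.9  0.7] turn [-0.37  0.22  0.1 ]
```

```bash
python3 -m handwheel '[[0.3,[0,0,0],[0,0,0]],[0.3,[0,0,0],[0,0,0]],[0.3,[0,0,-20],[0,0,0]],[0.3,[0,0,-35],[0,0,0]],[0.6,[0,20,-40],[0,0,0]],[0.6,[0,45,0],[0,0,0]],[0.6,[0,40,0],[0,0,0]],[0.6,[0,15,0],[0,0,0]],[0.6,[0,0,0],[0,0,0]],[0.6,[0,0,0],[0,0,0]]]' 
python3 - <<'E'
from h import *
delta(.6255,-.1625,.177,181)
o=bot.get_obs();f=bot.grab_frame("wrist")
cv2.imwrite("pics/w4.png",cv2.resize(f["img"][:,:,::-1],(800,600),interpolation=cv2.INTER_CUBIC))
for d in bot.search_frame("spanner",f)[:3]: print(round(d["conf"],2),np.round(d["position"],1),ray(f,d["position"],.008,o).round(4))
print(proj(f,[.6255,-.1625,.008],o)*800/512)
f=bot.grab_frame("top")
cv2.imwrite("pics/t4.png",cv2.resize(f["img"][105:235,270:430,::-1],None,fx=5,fy=5,interpolation=cv2.INTER_CUBIC)[:600])
E
```

```text
clock: 7.45
tool_pos: [0.6217, -0.1815, 0.283]
eef_rot: [[-1.0, -0.016, 0.009], [-0.016, 1.0, -0.008], [-0.009, -0.008, -1.0]]
contact_force: [0.6, 0.1, -0.7]
width: 0.051
clock 7.45 pos [ 0.6217 -0.1815  0.283 ] yawx -179.06 F [ 0.6  0.1 -0.7] w 0.051 q6 -0.3
shift now-axes mm [ -3.2  19.8 105.8] shift target-axes mm [ -4.1  18.9 106. ] turn [-0.46  0.49 -0.06]
0.9 [285.4 199.6] [ 0.627  -0.1627  0.008 ]
[446.46167887 309.25875089]
```

View pics/w4.png

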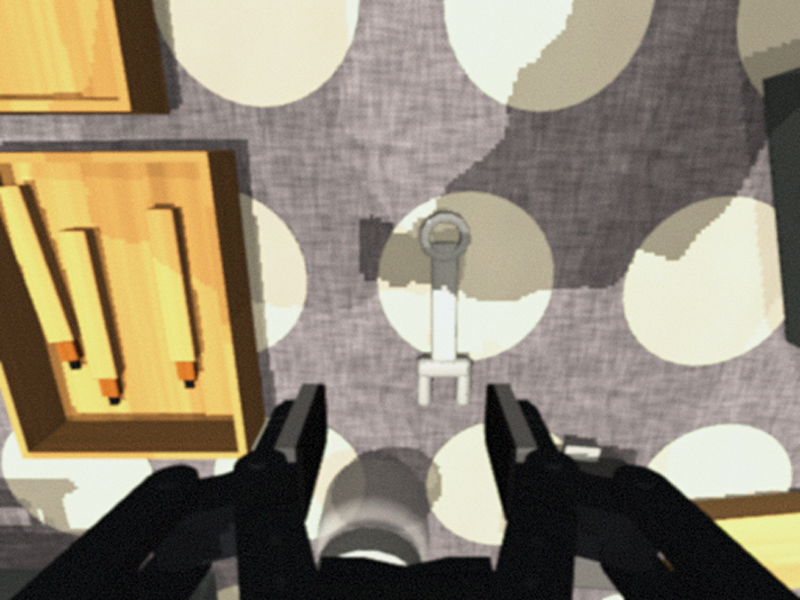

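View pics/t4.png

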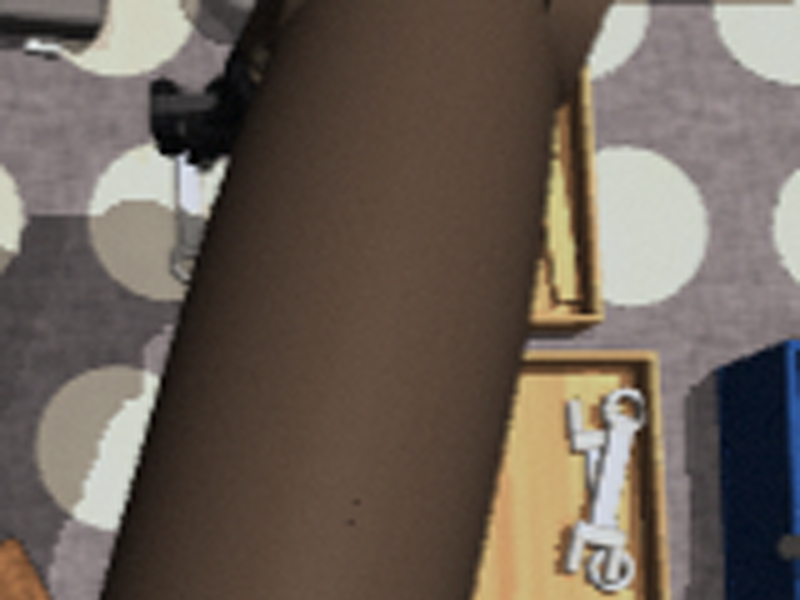

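The pencil lies in the pencil tray (178,295). The spanner shaft is at (444,310), predicted (446,309). Descending on it.

```bash
python3 -m handwheel '[[0.6,[-3,19,20],[-0.4,0.5,0]],[0.6,[0,0,35],[0,0,0]],[0.6,[0,0,25],[0,0,0]],[0.6,[0,0,0],[0,0,0]],[0.6,[0,0,0],[0,0,0]]]' 
python3 -c "
from h import *
delta(.6255,-.1625,.177,181)"
```

```text
clock: 8.1
tool_pos: [0.625, -0.1695, 0.1999]
eef_rot: [[-1.0, -0.006, -0.0], [-0.006, 1.0, -0.002], [0.0, -0.002, -1.0]]
contact_force: [0.3, -1.0, 0.2]
width: 0.0513
clock 8.1 pos [ 0.625  -0.1695  0.1999] yawx -179.63 F [ 0.3 -1.   0.2] w 0.0513 q6 -0.27
shift now-axes mm [-0.6  7.  22.9] shift target-axes mm [-0.6  7.  22.9] turn [-0.09 -0.02 -0.63]
```

```bash
python3 -m handwheel '[[0.6,[0,8,0],[0,0,-0.6]],[0.6,[0,2,10],[0,0,0]],[0.6,[0,0,9],[0,0,0]],[0.6,[0,0,3],[0,0,0]],[0.6,[0,0,0],[0,0,0]]]' 
python3 - <<'E'
from h import *
delta(.6255,-.1625,.177,181)
o=bot.get_obs();f=bot.grab_frame("wrist")
cv2.imwrite("pics/w5.png",cv2.resize(f["img"][:,:,::-1],(800,600),interpolation=cv2.INTER_CUBIC))
E
```

```text
clock: 8.6
tool_pos: [0.6262, -0.1601, 0.1803]
eef_rot: [[-1.0, -0.016, 0.005], [-0.016, 1.0, -0.003], [-0.005, -0.003, -1.0]]
contact_force: [0.7, -0.4, -0.0]
width: 0.0513
clock 8.6 pos [ 0.6262 -0.1601  0.1803] yawx -179.06 F [ 0.7 -0.4 -0. ] w 0.0513 q6 -0.27
shift now-axes mm [ 0.8 -2.4  3.3] shift target-axes mm [ 0.8 -2.4  3.3] turn [-0.18  0.29 -0.06]
```

View pics/w5.png

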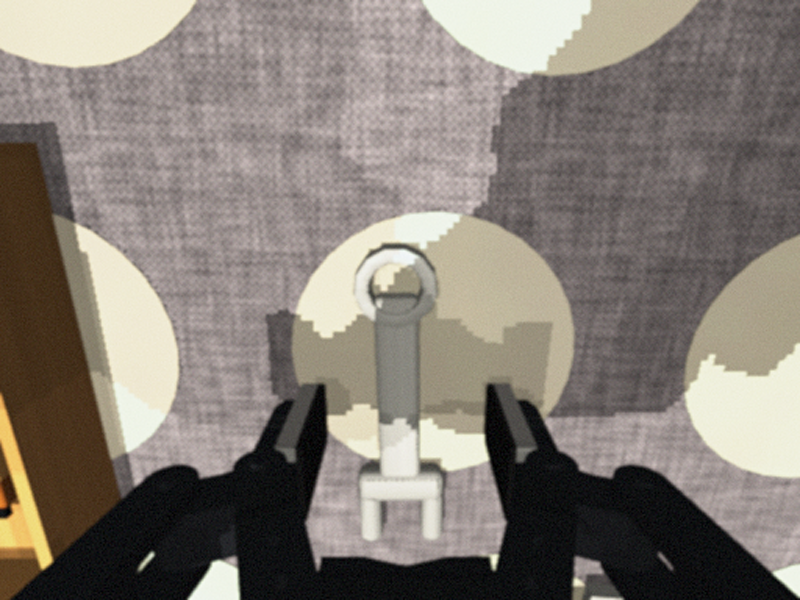

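```bash
python3 -m handwheel '[[0.6,[1,-2,3],[0,0,0]],[0,[0,0,0],[0,0,0]],[0,[0,0,0],[0,0,0]],[0,[0,0,0],[0,0,0]],[0,[0,0,0],[0,0,0]],[0,[0,0,0],[0,0,0]]]' 70
python3 -c "
from h import *
delta(.4538,-.3368,.26,180.7)"
```

```text
clock: 9.25
tool_pos: [0.6254, -0.1626, 0.1783]
eef_rot: [[-1.0, -0.016, 0.006], [-0.016, 1.0, -0.003], [-0.006, -0.004, -1.0]]
contact_force: [-0.5, -0.0, -0.5]
width: 0.0106
clock 9.25 pos [ 0.6254 -0.1626  0.1783] yawx -179.07 F [-0.5 -0.  -0.5] w 0.0106 q6 -0.27
shift now-axes mm [ 173.9 -171.7  -82.2] shift target-axes mm [ 173.8 -172.1  -81.7] turn [-0.21  0.37  0.23]
```

```bash
python3 -m handwheel '[[0,[0,0,-40],[0,0,0]],[0,[0,0,-45],[0,0,0]],[0,[25,-25,0],[0,0,0]],[0,[33,-33,0],[0,0,0]],[0,[33,-33,0],[0,0,0]],[0,[33,-33,0],[0,0,0]],[0,[33,-33,0],[0,0,0]],[0,[15,-15,0],[0,0,0]],[0,[0,0,0],[0,0,0]],[0,[0,0,0],[0,0,0]]]' 
python3 - <<'E'
from h import *
delta(.4538,-.3368,.183,180.7)
o=bot.get_obs();f=bot.grab_frame("wrist")
cv2.imwrite("pics/w6.png",cv2.resize(f["img"][:,:,::-1],(800,600),interpolation=cv2.INTER_CUBIC))
E
```

```text
clock: 10.25
tool_pos: [0.4508, -0.3422, 0.2651]
eef_rot: [[-1.0, -0.019, 0.006], [-0.019, 1.0, -0.005], [-0.006, -0.005, -1.0]]
contact_force: [-0.9, 0.1, -0.5]
width: 0.0102
clock 10.25 pos [ 0.4508 -0.3422  0.2651] yawx -178.89 F [-0.9  0.1 -0.5] w 0.0102 q6 -0.67
shift now-axes mm [-2.6  5.7 82.1] shift target-axes mm [-3.1  5.3 82.1] turn [-0.29  0.36  0.41]
```

View pics/w6.png

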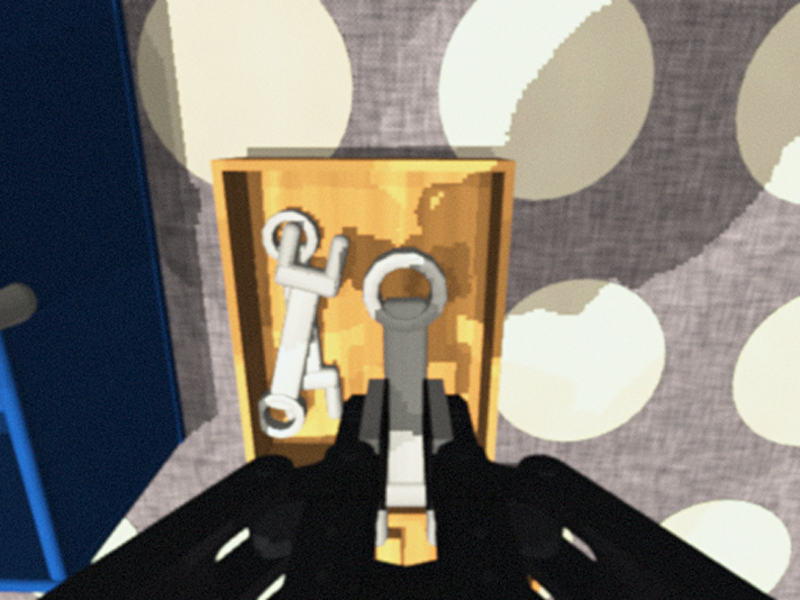

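The spanner is held over the wooden spanner tray (two spanners at left, free side below it). Lowering.

```bash
python3 -m handwheel '[[0,[-3,6,20],[-0.3,0.4,0.4]],[0,[0,0,25],[0,0,0]],[0,[0,0,15],[0,0,0]],[0,[0,0,0],[0,0,0]],[0,[0,0,0],[0,0,0]]]' 
python3 -c "
from h import *
delta(.4538,-.3368,.183,180.7)"
```

```text
clock: 10.8
tool_pos: [0.4593, -0.3316, 0.2042]
eef_rot: [[-1.0, -0.021, 0.002], [-0.021, 1.0, -0.0], [-0.002, -0.0, -1.0]]
contact_force: [0.2, -0.2, -1.3]
width: 0.0105
clock 10.8 pos [ 0.4593 -0.3316  0.2042] yawx -178.78 F [ 0.2 -0.2 -1.3] w 0.0105 q6 -0.65
shift now-axes mm [ 5.6 -5.1 21.2] shift target-axes mm [ 5.5 -5.1 21.2] turn [-0.01  0.09  0.52]
```

```bash
python3 -m handwheel '[[0,[5,-4,4],[0,0,0.5]],[0,[0,0,8],[0,0,0]],[0,[0,0,6],[0,0,0]],[0,[0,0,3],[0,0,0]],[0,[0,0,1],[0,0,0]],[0,[0,0,0],[0,0,0]]]' 
python3 -c "
from h import *
delta(.4538,-.3368,.183,180.7)"
```

```text
clock: 11.4
tool_pos: [0.4555, -0.3361, 0.1829]
eef_rot: [[-1.0, -0.013, 0.005], [-0.013, 1.0, -0.002], [-0.005, -0.002, -1.0]]
contact_force: [-0.5, -0.1, -1.2]
width: 0.0109
clock 11.4 pos [ 0.4555 -0.3361  0.1829] yawx -179.25 F [-0.5 -0.1 -1.2] w 0.0109 q6 -0.65
shift now-axes mm [ 1.7 -0.7 -0.1] shift target-axes mm [ 1.7 -0.7 -0.1] turn [-0.14  0.27  0.05]
```

```bash
python3 -m handwheel '[[0.3,[0,0,0],[0,0,0]],[0.3,[0,0,0],[0,0,0]],[0.3,[0,0,-20],[0,0,0]],[0.3,[0,0,-40],[0,0,0]],[0.6,[0,0,-40],[0,0,0]],[0.6,[0,40,-40],[0,0,0]],[0.6,[0,49,0],[0,0,0]],[0.6,[0,49,0],[0,0,-5]],[0.6,[0,49,0],[0,0,-5]],[0.6,[0,49,0],[0,0,-5]],[0.6,[0,49,0],[0,0,-5]],[0.6,[0,49,0],[0,0,-4]]]' 
python3 - <<'E'
from h import *
delta(.5263,.284,.36,204.4)
f=bot.grab_frame("top")
cv2.imwrite("pics/t7.png",cv2.resize(f["img"][105:235,270:430,::-1],None,fx=5,fy=5,interpolation=cv2.INTER_CUBIC)[:600])
E
```

```text
clock: 12.6
tool_pos: [0.4095, -0.0095, 0.3257]
eef_rot: [[-0.906, -0.423, 0.017], [-0.423, 0.906, -0.004], [-0.014, -0.011, -1.0]]
contact_force: [0.9, 1.1, 1.1]
width: 0.0512
clock 12.6 pos [ 0.4095 -0.0095  0.3257] yawx -154.98 F [0.9 1.1 1.1] w 0.0512 q6 -0.46
shift now-axes mm [-230.5  216.2  -33.5] shift target-axes mm [-227.7  219.1  -34.3] turn [-0.64  0.8   0.62]
```

View pics/t7.png

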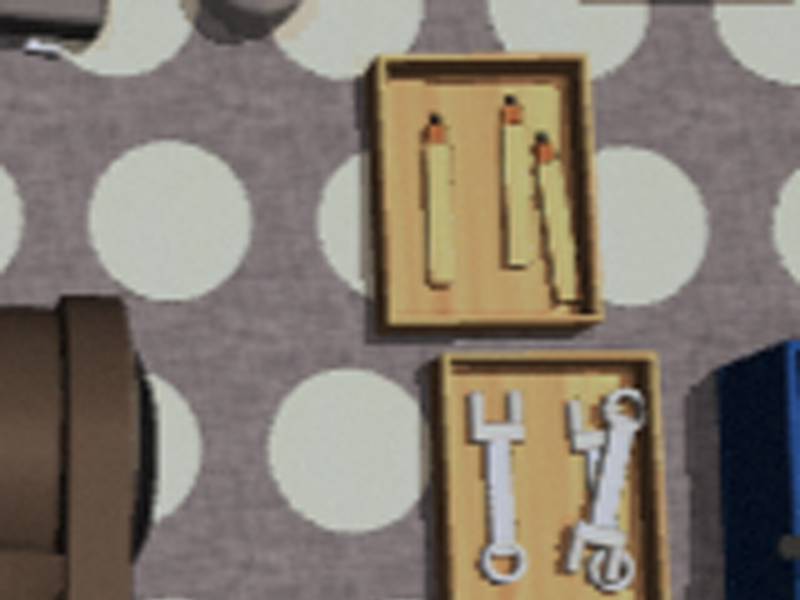

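Pencil (438,200) and spanner (497,490) both lie flat in their trays. Now over the key.

```bash
python3 -m handwheel '[[0.6,[-32,30,-10],[0,0,0.6]],[0.6,[-32,31,-5],[0,0,0]],[0.6,[-32,31,-5],[0,0,0]],[0.6,[-32,31,-5],[0,0,0]],[0.6,[-32,31,-5],[0,0,0]],[0.6,[-20,20,0],[0,0,0]],[0.6,[0,0,0],[0,0,0]],[0.6,[0,0,0],[0,0,0]]]' 
python3 - <<'E'
from h import *
delta(.5263,.284,.36,204.4)
o=bot.get_obs();f=bot.grab_frame("wrist")
cv2.imwrite("pics/w8.png",cv2.resize(f["img"][:,:,::-1],(800,600),interpolation=cv2.INTER_CUBIC))
print(proj(f,[.5263,.284,.084],o)*800/512,proj(f,[.5253,.2845,.04],o)*800/512,proj(f,[.552,.0695,.07],o)*800/512)
E
```

```text
clock: 13.45
tool_pos: [0.4957, 0.2415, 0.3618]
eef_rot: [[-0.905, -0.424, 0.024], [-0.424, 0.905, 0.002], [-0.022, -0.008, -1.0]]
contact_force: [-0.1, -1.2, -0.3]
width: 0.0509
clock 13.45 pos [0.4957 0.2415 0.3618] yawx -154.88 F [-0.1 -1.2 -0.3] w 0.0509 q6 0.02
shift now-axes mm [-45.7  25.5   2.6] shift target-axes mm [-45.4  26.    1.8] turn [-0.48  1.27  0.71]
[455.82222397 371.39757074] [451.10915135 338.70536592] [ 80.71631673 246.50862824]
```

View pics/w8.png

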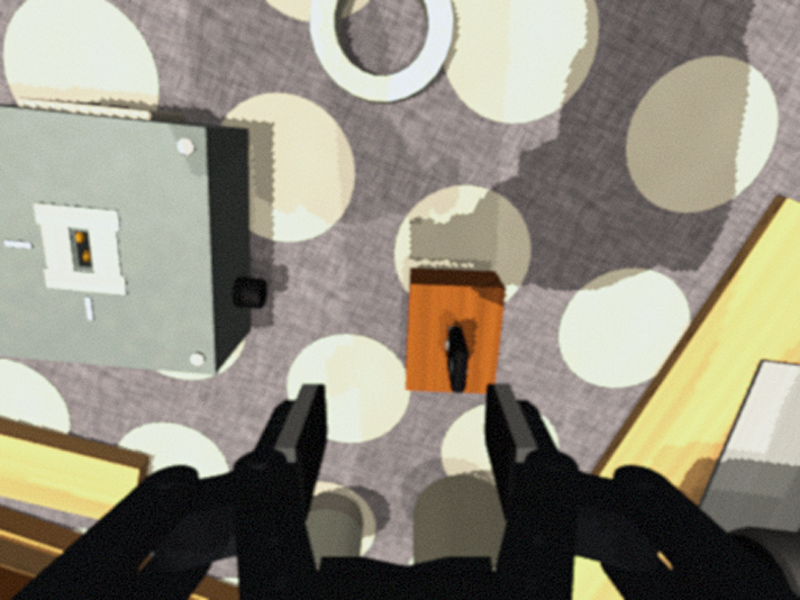

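```bash
python3 -m handwheel '[[0.6,[-20,10,20],[-0.5,1.2,0.7]],[0.6,[-21,12,20],[0,0,0]],[0.6,[0,0,20],[0,0,0]],[0.6,[0,0,0],[0,0,0]],[0.6,[0,0,0],[0,0,0]]]' 
python3 - <<'E'
from h import *
delta(.5263,.284,.225,204.4)
o=bot.get_obs();f=bot.grab_frame("wrist")
cv2.imwrite("pics/w9.png",cv2.resize(f["img"][:,:,::-1],(800,600),interpolation=cv2.INTER_CUBIC))
print(proj(f,[.5263,.284,.084],o)*800/512,proj(f,[.5253,.2845,.04],o)*800/512,proj(f,[.552,.0695,.07],o)*800/512)
E
```

```text
clock: 14.0
tool_pos: [0.5244, 0.2732, 0.3037]
eef_rot: [[-0.914, -0.406, 0.003], [-0.406, 0.914, 0.002], [-0.004, 0.0, -1.0]]
contact_force: [0.4, 1.0, 0.6]
width: 0.0513
clock 14.0 pos [0.5244 0.2732 0.3037] yawx -156.07 F [0.4 1.  0.6] w 0.0513 q6 0.06
shift now-axes mm [-5.8  9.1 78.8] shift target-axes mm [-6.2  9.  78.7] turn [ 0.01  0.21 -0.47]
[427.94388728 359.95635806] [425.79963418 321.81764606] [-75.64377482 204.03803402]
```

View pics/w9.png

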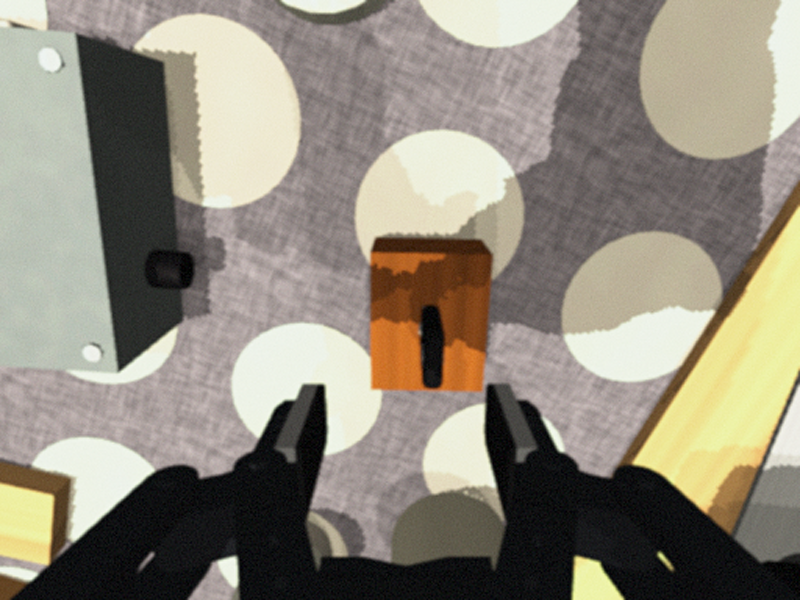

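```bash
python3 - <<'E'
from h import *
o=bot.get_obs();f=bot.grab_frame("wrist");s=lambda p:((p[0]+.5)*.64-.5,(p[1]+.5)*.64-.5)
im=f["img"][130:280,200:350,::-1]
cv2.imwrite("pics/w9c.png",cv2.resize(im,None,fx=4,fy=4,interpolation=cv2.INTER_CUBIC))
C=[(373,250),(491,252),(485,390),(373,388)]
P=[ray(f,s(p),.04,o) for p in C];print(np.mean(P,0).round(4))
for a,b in((3,0),(2,1)):
    d=P[a]-P[b];print(np.linalg.norm(d).round(4),np.degrees(np.arctan2(d[1],d[0])).round(1))
print(np.linalg.norm(P[0]-P[1]))
print("keytop",ray(f,s((432,364)),.084,o).round(4))
E
```

```text
[0.5248 0.2866 0.04  ]
0.0749 22.7
0.0751 24.7
0.0572585569265328
keytop [0.5271 0.286  0.084 ]
```

View pics/w9c.png

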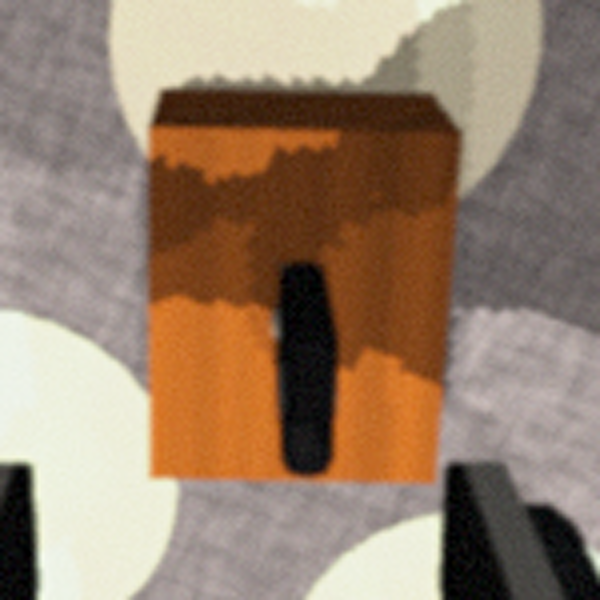

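```bash
python3 -m handwheel '[[0.6,[-6,10,15],[0,0,0]],[0.6,[0,0,10],[0,0,0]],[0.6,[0,0,0],[0,0,0]],[0.6,[0,0,0],[0,0,0]]]' 
python3 - <<'E'
from h import *
delta(.526,.286,.225,204)
o=bot.get_obs();f=bot.grab_frame("wrist")
cv2.imwrite("pics/w10.png",cv2.resize(f["img"][:,:,::-1],(800,600),interpolation=cv2.INTER_CUBIC))
E
```

```text
clock: 14.5
tool_pos: [0.5261, 0.2854, 0.2797]
eef_rot: [[-0.914, -0.405, 0.007], [-0.405, 0.914, 0.004], [-0.008, 0.001, -1.0]]
contact_force: [0.2, -0.8, -0.1]
width: 0.0513
clock 14.5 pos [0.5261 0.2854 0.2797] yawx -156.12 F [ 0.2 -0.8 -0.1] w 0.0513 q6 0.08
shift now-axes mm [ 0.3  0.6 54.7] shift target-axes mm [-0.1  0.6 54.7] turn [ 0.03  0.48 -0.12]
```

View pics/w10.png

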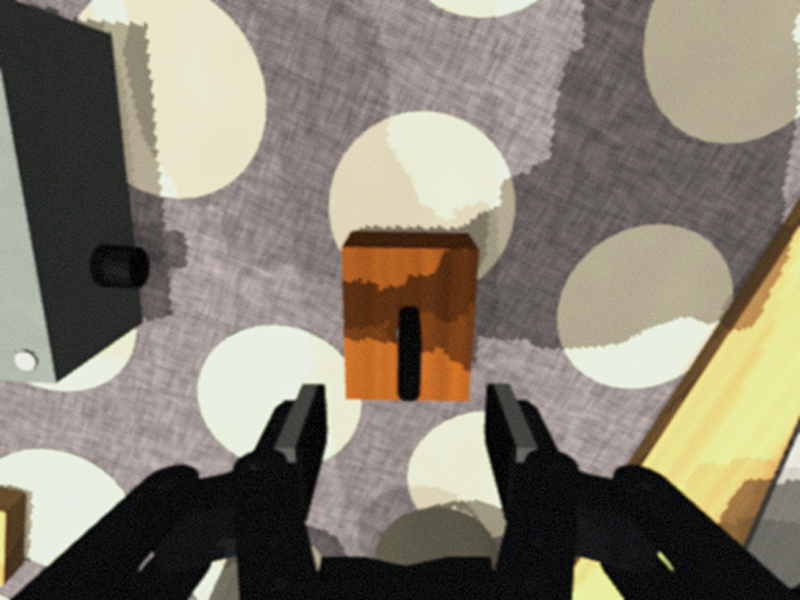

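The key bow is at (409,353), midway between the fingers (406). Descending and gripping.

```bash
python3 -m handwheel '[[0.6,[0,1,20],[0,0.5,0]],[0.6,[0,0,18],[0,0,0]],[0.6,[0,0,10],[0,0,0]],[0.6,[0,0,3],[0,0,0]],[0.6,[0,0,0],[0,0,0]]]' 
python3 - <<'E'
from h import *
delta(.526,.286,.225,204)
o=bot.get_obs();f=bot.grab_frame("wrist")
cv2.imwrite("pics/w11.png",cv2.resize(f["img"][:,:,::-1],(800,600),interpolation=cv2.INTER_CUBIC))
E
```

```text
clock: 15.05
tool_pos: [0.5264, 0.2867, 0.2293]
eef_rot: [[-0.914, -0.405, 0.002], [-0.405, 0.914, 0.002], [-0.003, 0.001, -1.0]]
contact_force: [0.1, -0.1, 0.0]
width: 0.051
clock 15.05 pos [0.5264 0.2867 0.2293] yawx -156.11 F [ 0.1 -0.1  0. ] w 0.051 q6 0.08
shift now-axes mm [ 0.6 -0.5  4.3] shift target-axes mm [ 0.6 -0.5  4.3] turn [ 0.04  0.15 -0.11]
```

View pics/w11.png

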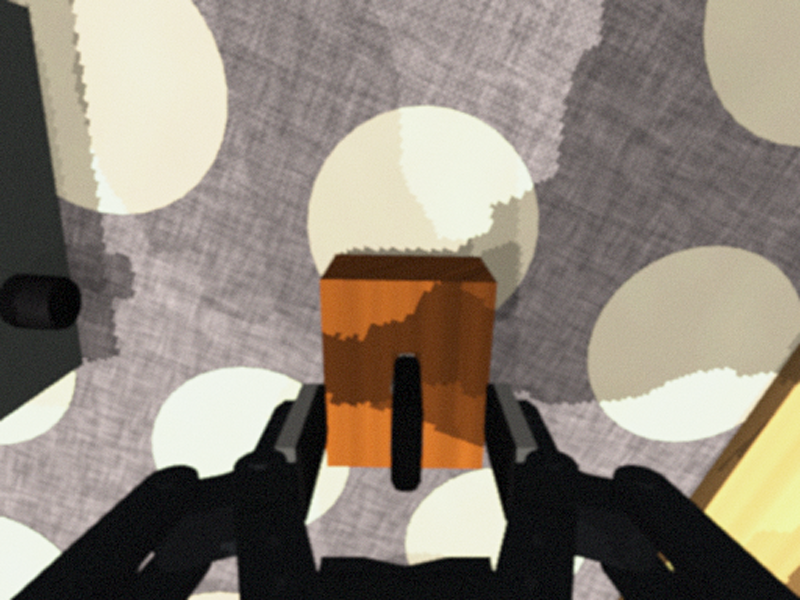

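```bash
python3 -m handwheel '[[0.6,[0,0,2],[0,0,0]],[0,[0,0,0],[0,0,0]],[0,[0,0,0],[0,0,0]],[0,[0,0,0],[0,0,0]],[0,[0,0,0],[0,0,0]],[0,[0,0,0],[0,0,0]]]' 90
python3 - <<'E'
from h import *
delta(.526,.286,.225,204)
print(bot.get_obs()["ft_torque"])
E
```

```text
clock: 15.7
tool_pos: [0.5272, 0.2871, 0.2303]
eef_rot: [[-0.914, -0.405, 0.006], [-0.405, 0.914, 0.004], [-0.007, 0.001, -1.0]]
contact_force: [0.2, -0.3, -0.6]
width: 0.0073
clock 15.7 pos [0.5272 0.2871 0.2303] yawx -156.11 F [ 0.2 -0.3 -0.6] w 0.0073 q6 0.08
shift now-axes mm [ 1.6 -0.5  5.3] shift target-axes mm [ 1.6 -0.5  5.3] turn [ 0.06  0.41 -0.11]
[-0.029168   -0.00022626  0.00514951]
```

```bash
python3 -m handwheel '[[0,[0,0,-15],[0,0,0]],[0,[0,0,-25],[0,0,0]],[0,[0,0,-30],[0,0,0]],[0,[0,0,-30],[0,0,0]],[0,[0,0,0],[0,0.4,5]],[0,[0,0,0],[0,0,0]]]'
python3 - <<'E'
from h import *
delta(.552,.0695,.33,198.3)
o=bot.get_obs();f=bot.grab_frame("wrist")
cv2.imwrite("pics/w12.png",cv2.resize(f["img"][:,:,::-1],(800,600),interpolation=cv2.INTER_CUBIC))
E
```

```text
clock: 16.3
tool_pos: [0.5264, 0.2866, 0.3323]
eef_rot: [[-0.947, -0.322, -0.003], [-0.322, 0.947, -0.0], [0.003, 0.001, -1.0]]
contact_force: [0.2, 0.2, -1.1]
width: 0.0076
clock 16.3 pos [0.5264 0.2866 0.3323] yawx -161.24 F [ 0.2  0.2 -1.1] w 0.0076 q6 0.17
shift now-axes mm [  45.5 -213.8    2.3] shift target-axes mm [  43.8 -214.1    2.3] turn [ 0.04 -0.16  0.46]
```

View pics/w12.png

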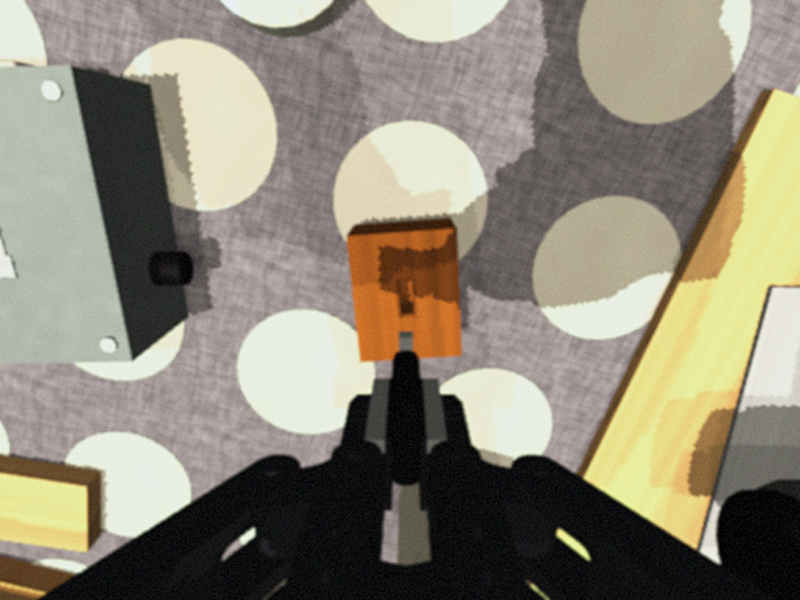

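```bash
python3 - <<'E'
from h import *
f=bot.grab_frame("wrist");H=np.linalg.inv(np.array(f["hand_eye"]));K=f["intrinsics"]
for p in [(14,0,146.3),(-14,0,146.3),(14,0,184.3),(9,0,204.3),(9,0,211.3),(6,0,214.3)]:
    q=K@(H@np.array([*p,1000])/1000)[:3];q=q[:2]/q[2];print(p,q.round(1),(q*800/512).round(1))
cv2.imwrite("pics/w12c.png",cv2.resize(f["img"][190:320,200:320,::-1],None,fx=5,fy=5,interpolation=cv2.INTER_CUBIC)[:600])
E
```

```text
(14, 0, 146.3) [260.9 262.4] [407.6 409.9]
(-14, 0, 146.3) [260.8 317.4] [407.5 495.9]
(14, 0, 184.3) [260.5 225.4] [407.1 352.1]
(9, 0, 204.3) [260.4 219.4] [406.9 342.8]
(9, 0, 211.3) [260.4 215. ] [406.8 336. ]
(6, 0, 214.3) [260.3 217.6] [406.8 340.1]
```

View pics/w12c.png

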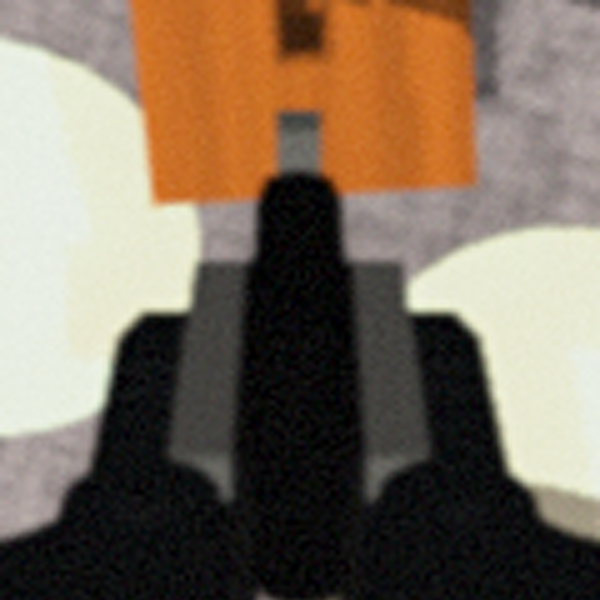

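```bash
python3 -m handwheel '[[0,[6,-30,0],[0,0,0.4]],[0,[9,-40,0],[0,0,0]],[0,[9,-40,0],[0,0,0]],[0,[9,-40,0],[0,0,0]],[0,[9,-35,0],[0,0,0]],[0,[4,-15,0],[0,0,0]],[0,[0,0,0],[0,0,0]],[0,[0,0,0],[0,0,0]]]'
python3 - <<'E'
from h import *
delta(.552,.0695,.33,198.3)
o=bot.get_obs();f=bot.grab_frame("wrist")
cv2.imwrite("pics/w13.png",cv2.resize(f["img"][:,:,::-1],(800,600),interpolation=cv2.INTER_CUBIC))
E
```

```text
clock: 17.2
tool_pos: [0.5463, 0.0759, 0.3239]
eef_rot: [[-0.943, -0.332, -0.013], [-0.332, 0.943, -0.002], [0.013, 0.002, -1.0]]
contact_force: [0.6, -0.1, -0.1]
width: 0.0077
clock 17.2 pos [0.5463 0.0759 0.3239] yawx -160.64 F [ 0.6 -0.1 -0.1] w 0.0077 q6 -0.2
shift now-axes mm [-3.1 -7.9 -6.1] shift target-axes mm [-3.4 -7.9 -6.1] turn [ 0.11 -0.75  1.06]
```

View pics/w13.png

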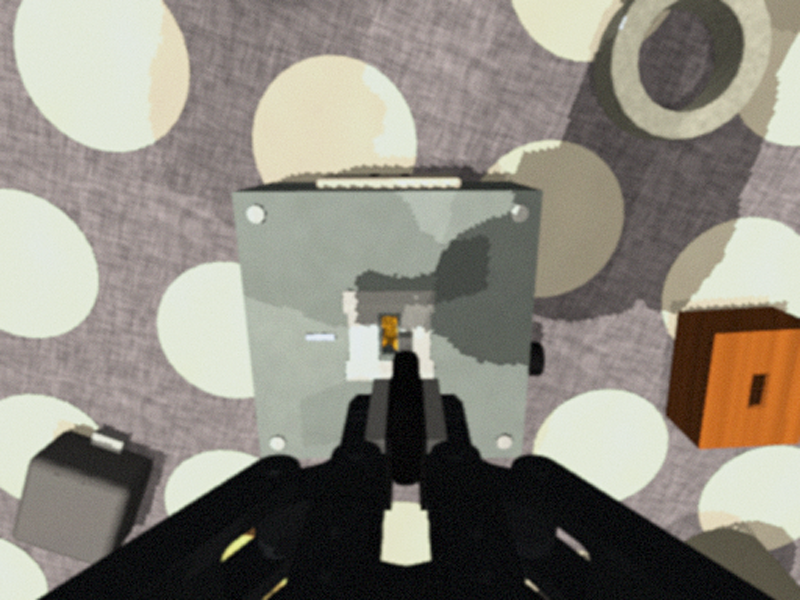

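```bash
cat > m.py <<'E'
from h import *
def keyhole_crop(name,c0=200,r0=175,w=100,h=75,k=8):
    f=bot.grab_frame("wrist")
    cv2.imwrite(f"pics/{name}.png",cv2.resize(f["img"][r0:r0+h,c0:c0+w,::-1],None,fx=k,fy=k,interpolation=cv2.INTER_CUBIC))
    return f
E
python3 - <<'E'
from m import *
o=bot.get_obs();f=keyhole_crop("w13c")
s=lambda p:((p[0]+.5)*.64-.5,(p[1]+.5)*.64-.5)
P=[ray(f,s(p),.071,o) for p in [(256,214),(520,213),(505,441),(278,443)]]
print(np.mean(P,0).round(4))
for a,b in((3,0),(2,1),(0,1),(3,2)):
    d=P[a]-P[b];print(np.linalg.norm(d).round(4),np.degrees(np.arctan2(d[1],d[0])).round(1))
print(bot.search_frame("keyhole",f)[:1],[ray(f,d["position"],.07,o).round(4) for d in bot.search_frame("keyhole",f)[:1]])
E
```

```text
[0.5532 0.0704 0.071 ]
0.1196 19.6
0.119 19.7
0.1195 -70.4
0.1197 -70.1
[{'position': [246.0, 189.8], 'conf': 0.59}] [array([0.5352, 0.0615, 0.07  ])]
```

View pics/w13c.png

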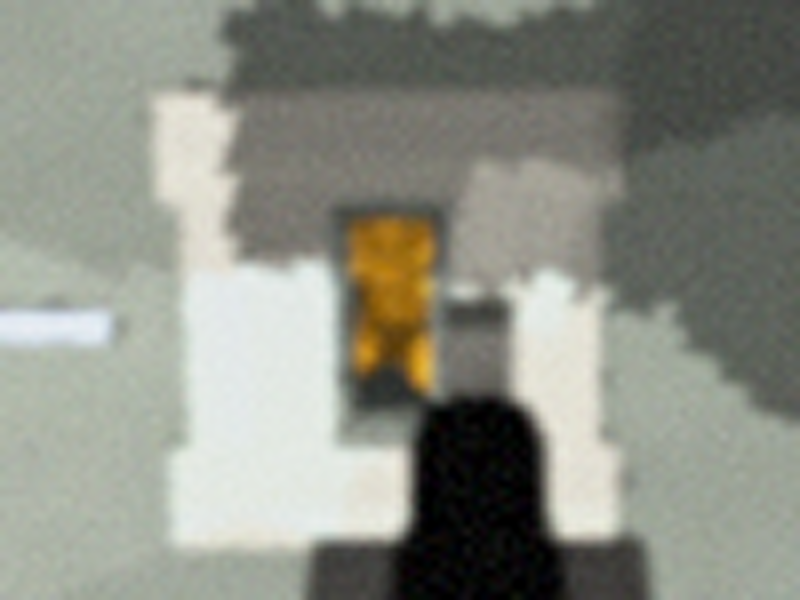

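```bash
python3 -c "
from h import *
delta(.554,.0707,.295,199.5)"
python3 -m handwheel '[[0,[-6,-7,10],[0,-0.7,0]],[0,[0,0,10],[0,0,0]],[0,[0,0,0],[0,0,0]],[0,[0,0,0],[0,0,0]]]'
python3 - <<'E'
from m import *
delta(.554,.0707,.295,199.5)
f=keyhole_crop("w14c")
E
```

```text
clock 17.4 pos [0.5464 0.0771 0.3244] yawx -160.54 F [-0.2 -0.3 -0.7] w 0.0072 q6 -0.2
shift now-axes mm [-5.4 -8.6 29.3] shift target-axes mm [-5.  -8.5 29.4] turn [ 0.1  -0.7  -0.04]
clock: 17.8
tool_pos: [0.554, 0.0757, 0.3036]
eef_rot: [[-0.941, -0.338, -0.001], [-0.338, 0.941, 0.002], [0.0, 0.002, -1.0]]
contact_force: [0.3, -0.2, -0.2]
width: 0.0072
clock 17.8 pos [0.554  0.0757 0.3036] yawx -160.22 F [ 0.3 -0.2 -0.2] w 0.0072 q6 -0.21
shift now-axes mm [ 1.7 -4.7  8.6] shift target-axes mm [ 1.7 -4.7  8.6] turn [ 0.13 -0.    0.28]
```

View pics/w14c.png

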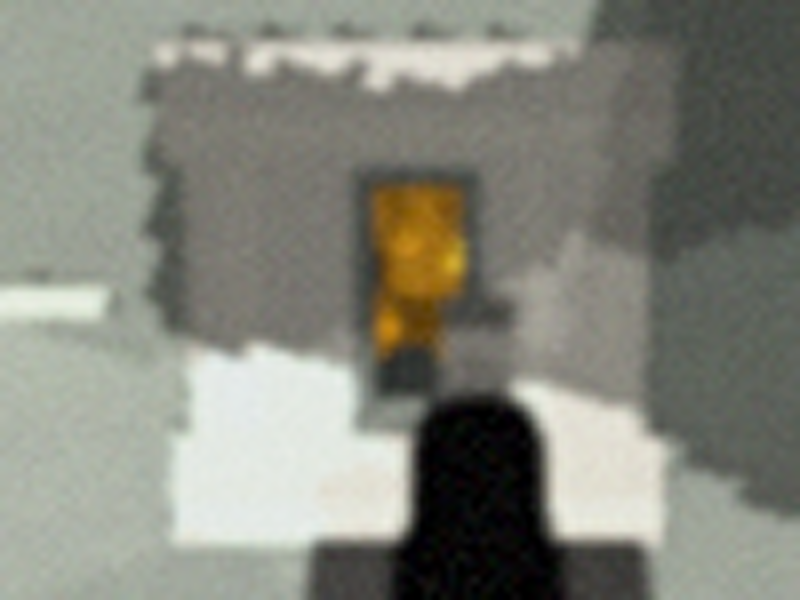

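```bash
python3 -m handwheel '[[0,[1.5,-5,4],[0,0,0.3]],[0,[0,0,3],[0,0,0]],[0,[0,0,0],[0,0,0]],[0,[0,0,0],[0,0,0]]]'
python3 - <<'E'
from m import *
delta(.554,.0707,.295,199.5)
o=bot.get_obs();f=keyhole_crop("w15c")
cv2.imwrite("pics/w15.png",cv2.resize(f["img"][:,:,::-1],(800,600),interpolation=cv2.INTER_CUBIC))
E
```

```text
clock: 18.25
tool_pos: [0.554, 0.0703, 0.2967]
eef_rot: [[-0.943, -0.333, -0.0], [-0.333, 0.943, 0.002], [-0.0, 0.002, -1.0]]
contact_force: [0.4, -0.5, 0.2]
width: 0.0073
clock 18.25 pos [0.554  0.0703 0.2967] yawx -160.52 F [ 0.4 -0.5  0.2] w 0.0073 q6 -0.21
shift now-axes mm [-0.1  0.4  1.7] shift target-axes mm [-0.1  0.4  1.7] turn [ 0.13  0.02 -0.02]
```

View pics/w15c.png

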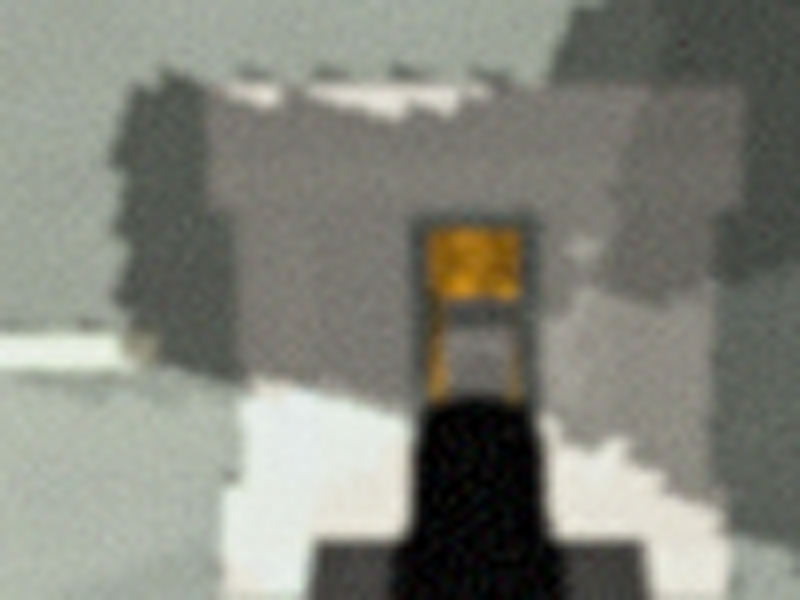

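View pics/w15.png

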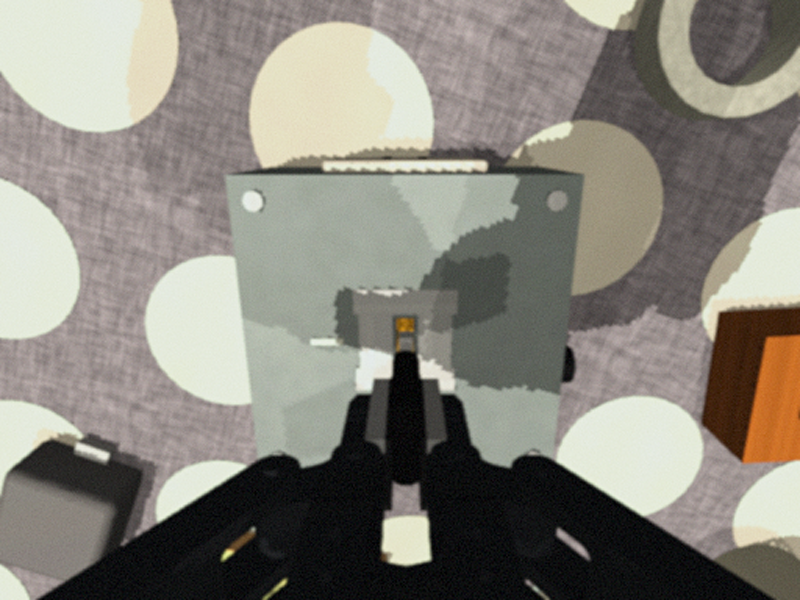

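```bash
python3 - <<'E'
from h import *
o=bot.get_obs();f=bot.grab_frame("wrist");R=np.array(o["eef_rot"]);p=np.array(o["tool_pos"])
for r in (215,226):
    q=ray(f,(200+(475+.5)/8-.5,175+(r+.5)/8-.5),.07,o);print(r,(R.T@(q-p)*1000).round(2))
s=lambda p:((p[0]+.5)*.64-.5,(p[1]+.5)*.64-.5)
for px in((253,202),(557,201)):
    q=ray(f,s(px),.071,o);print((R.T@(q-p)*1000).round(2))
for r in (300,322):
  for zt,lab in((211.3,"z3"),(214.3,"z0"),(204.3,'z10')):
    z=p[2]-zt/1000
    q=ray(f,(200+(475+.5)/8-.5,175+(r+.5)/8-.5),z,o);print(r,lab,(R.T@(q-p)*1000).round(2))
E
```

```text
215 [ 12.49  -0.89 226.74]
226 [ 11.51  -0.89 226.74]
[ 60.01 -60.53 225.59]
[ 60.37  58.92 225.85]
300 z3 [ 10.99  -0.88 211.29]
300 z0 [  9.8   -0.88 214.3 ]
300 z10 [ 13.75  -0.87 204.29]
322 z3 [  9.15  -0.88 211.3 ]
322 z0 [  7.94  -0.88 214.3 ]
322 z10 [ 11.99  -0.87 204.29]
```

Slot (475) and bit (476) share the same column, and the x ends match within about 1 mm. Lowering into the slot.

```bash
python3 -m handwheel '[[0,[0,0,5],[0,0,0]],[0,[0,0,5],[0,0,0]],[0,[0,0,4],[0,0,0]],[0,[0,0,3],[0,0,0]],[0,[0,0,0],[0,0,0]]]'
python3 - <<'E'
from m import *
delta(.554,.0707,.257,199.5)
print(np.round(bot.get_obs()["ft_torque"],2))
f=keyhole_crop("w16c",200,190)
E
```

```text
clock: 18.85
tool_pos: [0.5544, 0.0705, 0.2789]
eef_rot: [[-0.943, -0.333, 0.001], [-0.333, 0.943, 0.003], [-0.002, 0.002, -1.0]]
contact_force: [0.5, -0.2, 0.3]
width: 0.0076
clock 18.85 pos [0.5544 0.0705 0.2789] yawx -160.53 F [ 0.5 -0.2  0.3] w 0.0076 q6 -0.21
shift now-axes mm [ 0.3  0.3 21.9] shift target-axes mm [ 0.3  0.4 21.9] turn [ 0.11  0.11 -0.03]
[-0.04 -0.07 -0.03]
```

View pics/w16c.png

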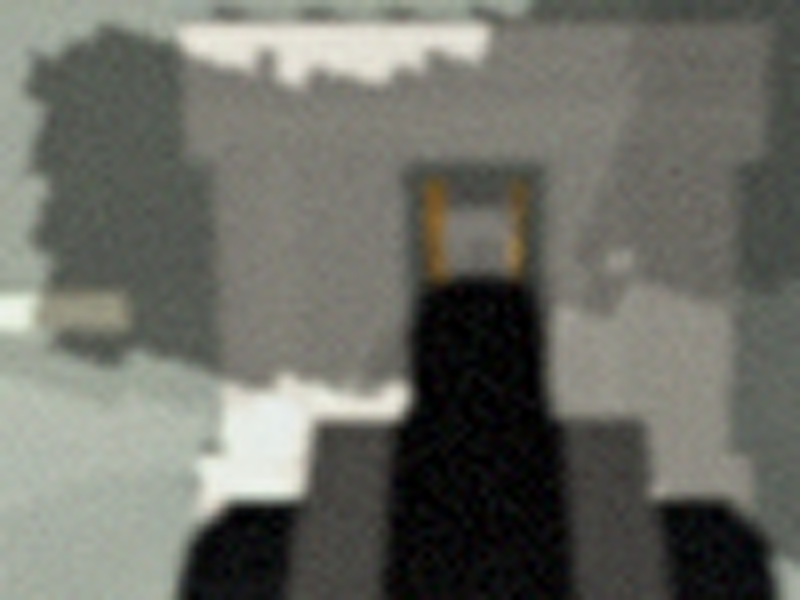

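The bit is in the slot, about 5 mm deep, no force. Rocking and pushing.

```bash
python3 -m handwheel '[[0,[0,0,2],[0,0,5]],[0,[0,0,2],[0,0,-8.5]],[0,[0,0,2],[0,0,8.5]],[0,[0,0,2],[0,0,-8.5]],[0,[0,0,2],[0,0,8.5]],[0,[0,0,2],[0,0,-5]]]'
python3 - <<'E'
from m import *
delta(.554,.0707,.257,199.5)
print(np.round(bot.get_obs()["ft_torque"],2))
E
```

```text
clock: 19.5
tool_pos: [0.5548, 0.0706, 0.2737]
eef_rot: [[-0.943, -0.333, 0.009], [-0.333, 0.943, 0.004], [-0.01, 0.001, -1.0]]
contact_force: [-2.0, -1.3, 8.1]
width: 0.0074
clock 19.5 pos [0.5548 0.0706 0.2737] yawx -160.53 F [-2.  -1.3  8.1] w 0.0074 q6 -0.21
shift now-axes mm [ 0.9  0.3 16.7] shift target-axes mm [ 0.8  0.3 16.7] turn [ 0.04  0.55 -0.03]
[ 0.03  0.67 -0.12]
```

```bash
python3 -m handwheel '[[0,[0,0,3],[0,0.5,5]],[0,[0,0,3],[0,0,-8.5]],[0,[0,0,3],[0,0,8.5]],[0,[0,0,3],[0,0,-8.5]],[0,[0,0,3],[0,0,8.5]],[0,[0,0,3],[0,0,-8.5]],[0,[0,0,3],[0,0,8.5]],[0,[0,0,3],[0,0,-5]]]'
python3 - <<'E'
from m import *
delta(.554,.0707,.257,199.5)
print(np.round(bot.get_obs()["ft_torque"],2))
E
```

```text
clock: 20.3
tool_pos: [0.5548, 0.0708, 0.2578]
eef_rot: [[-0.942, -0.335, 0.009], [-0.335, 0.942, 0.002], [-0.009, -0.001, -1.0]]
contact_force: [-2.5, 0.1, 22.9]
width: 0.0074
clock 20.3 pos [0.5548 0.0708 0.2578] yawx -160.41 F [-2.5  0.1 22.9] w 0.0074 q6 -0.22
shift now-axes mm [0.8 0.2 0.8] shift target-axes mm [0.8 0.2 0.8] turn [-0.05  0.53  0.09]
[ 0.12  0.66 -0.04]
```

```bash
python3 -m handwheel '[[0,[0,0,0.5],[0,0.3,0]]]' | head -3
python3 - <<'E'
from m import *
f=keyhole_crop("w17c",200,190)
g=bot.grab_frame("scene");u=proj(g,[.553,.07,.08]);c,r=u.astype(int);print(u)
cv2.imwrite("pics/s17.png",cv2.resize(g["img"][r-50:r+40,c-60:c+60,::-1],None,fx=6,fy=6,interpolation=cv2.INTER_CUBIC))
delta(.554,.0707,.257,199.5)
E
```

```text
clock: 20.4
tool_pos: [0.5552, 0.0709, 0.2581]
eef_rot: [[-0.942, -0.337, 0.006], [-0.337, 0.942, 0.001], [-0.006, -0.001, -1.0]]
[277.00584925 208.88508671]
clock 20.5 pos [0.5553 0.0709 0.2581] yawx -160.43 F [1.2 1.  5.3] w 0.0071 q6 -0.21
shift now-axes mm [1.3 0.2 1.1] shift target-axes mm [1.3 0.2 1.1] turn [-0.06  0.33  0.07]
```

View pics/w17c.png

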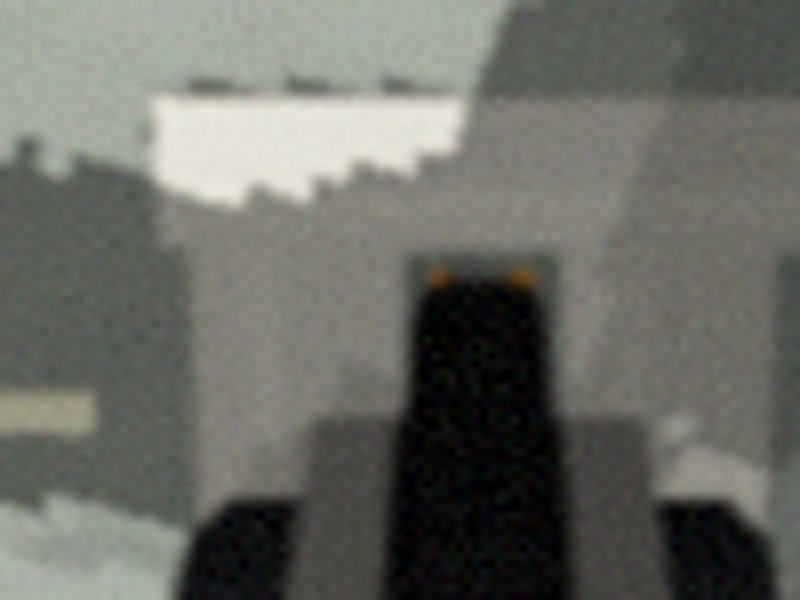

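View pics/s17.png

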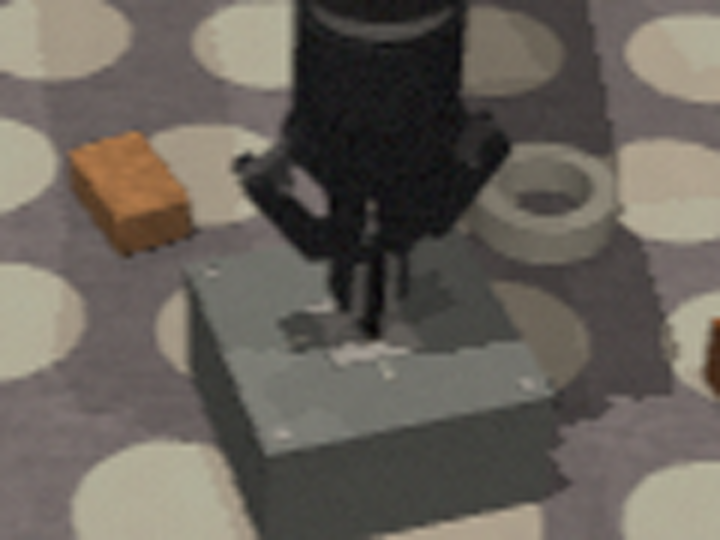

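Home: the bow is just above the cover, TCP z 0.258 as predicted (0.2583), no slip in the hand. Turning clockwise.

```bash
python3 -m handwheel '[[0,[0,-0.2,0.8],[0,0.3,8]],[0,[0,-0.2,0.5],[0,0,8]],[0,[0,-0.2,0.5],[0,0,8]],[0,[0,-0.2,0.5],[0,0,8]]]'
python3 - <<'E'
from m import *
delta(.554,.0707,.257,103)
print(np.round(bot.get_obs()["ft_torque"],2))
E
```

```text
clock: 20.9
tool_pos: [0.5557, 0.0702, 0.258]
eef_rot: [[-0.972, 0.236, 0.003], [0.236, 0.972, -0.001], [-0.003, 0.0, -1.0]]
contact_force: [-1.1, 0.0, 5.2]
width: 0.0077
clock 20.9 pos [0.5557 0.0702 0.258 ] yawx 166.33 F [-1.1  0.   5.2] w 0.0077 q6 0.36
shift now-axes mm [1.8 0.1 1. ] shift target-axes mm [ 0.9 -1.5  1. ] turn [ 0.11  0.16 63.33]
[-0.12  0.29  0.07]
```

```bash
python3 -m handwheel '[[0,[0,-0.2,0.5],[0,0,8]],[0,[0,-0.2,0.5],[0,0,8]],[0,[0,-0.2,0.5],[0,0,8]],[0,[0,-0.2,0.5],[0,0,8]],[0,[0,-0.2,0.5],[0,0,8]]]'
python3 - <<'E'
from m import *
delta(.554,.0707,.257,103)
print(np.round(bot.get_obs()["ft_torque"],2))
E
```

```text
clock: 21.4
tool_pos: [0.5546, 0.069, 0.258]
eef_rot: [[-0.567, 0.824, 0.004], [0.824, 0.567, -0.002], [-0.004, 0.002, -1.0]]
contact_force: [-1.2, 0.6, 5.9]
width: 0.0072
clock 21.4 pos [0.5546 0.069  0.258 ] yawx 124.53 F [-1.2  0.6  5.9] w 0.0072 q6 1.09
shift now-axes mm [1.7 0.4 1. ] shift target-axes mm [ 1.8 -0.2  1. ] turn [ 0.17  0.19 21.53]
[-0.03  0.34  0.07]
```

```bash
python3 -m handwheel '[[0,[0,-0.2,0.5],[0,0,8]],[0,[0,-0.2,0.5],[0,0,8]],[0,[0,0,0.5],[0,0,4]]]'
python3 -c "
from m import *
delta(.554,.0707,.257,103)
print(np.round(bot.get_obs()['ft_torque'],3))"
python3 -m handwheel '[[0,[0,0,0.5],[0,0,3]]]'
python3 -c "
from m import *
delta(.554,.0707,.257,103)
print(np.round(bot.get_obs()['ft_torque'],3))"
```

```text
clock: 21.7
tool_pos: [0.5538, 0.0687, 0.258]
eef_rot: [[-0.234, 0.972, 0.004], [0.972, 0.234, -0.002], [-0.003, 0.004, -1.0]]
contact_force: [-1.9, 0.7, 5.4]
width: 0.0073
clock 21.7 pos [0.5538 0.0687 0.258 ] yawx 103.54 F [-1.9  0.7  5.4] w 0.0073 q6 1.46
shift now-axes mm [1.9 0.7 1. ] shift target-axes mm [1.9 0.6 1. ] turn [0.22 0.17 0.54]
[-0.042  0.369  0.083]
clock: 21.8
tool_pos: [0.5536, 0.0687, 0.258]
eef_rot: [[-0.18, 0.984, 0.004], [0.984, 0.18, -0.002], [-0.003, 0.004, -1.0]]
contact_force: [-1.7, -0.0, 4.0]
width: 0.0075
clock 21.8 pos [0.5536 0.0687 0.258 ] yawx 100.36 F [-1.7 -0.   4. ] w 0.0075 q6 1.51
shift now-axes mm [1.9 0.7 1. ] shift target-axes mm [1.9 0.8 1. ] turn [ 0.22  0.17 -2.64]
[-0.02   0.288  0.125]
```

```bash
for i in 1; do python3 -m handwheel '[[0,[0,0,0.5],[0,0,3]],[0,[0,0,0.5],[0,0,2]]]'; done
python3 -c "
from m import *
delta(.554,.0707,.257,103)
print(np.round(bot.get_obs()['ft_torque'],3))"
```

```text
clock: 22.0
tool_pos: [0.5534, 0.0688, 0.258]
eef_rot: [[-0.09, 0.996, 0.005], [0.996, 0.09, -0.002], [-0.002, 0.004, -1.0]]
contact_force: [-0.8, 0.3, 4.2]
width: 0.0074
clock 22.0 pos [0.5534 0.0688 0.258 ] yawx 95.17 F [-0.8  0.3  4.2] w 0.0074 q6 1.6
shift now-axes mm [1.9 0.8 1. ] shift target-axes mm [1.7 1.  1. ] turn [ 0.25  0.16 -7.83]
[0.032 0.3   0.575]
```

The torque jumped to 0.58 N m, so it is on the stop. Holding for a second to check it stays there.

```bash
python3 -m handwheel '[[0,[0,0,0.5],[0,0,0]],[0,[0,0,0.5],[0,0,0]],[0,[0,0,0.5],[0,0,0]],[0,[0,0,0.5],[0,0,0.5]],[0,[0,0,0.5],[0,0,0.5]]]'
python3 - <<'E'
from m import *
for i in range(3):
    f=bot.grab_frame("wrist");delta(.554,.0707,.257,103);print(np.round(bot.get_obs()['ft_torque'],3))
cv2.imwrite("pics/w20.png",cv2.resize(f["img"][:,:,::-1],(800,600),interpolation=cv2.INTER_CUBIC))
g=bot.grab_frame("top")
cv2.imwrite("pics/t20.png",cv2.resize(g["img"][:,:,::-1],(800,600),interpolation=cv2.INTER_CUBIC))
E
```

```text
clock: 22.5
tool_pos: [0.553, 0.0689, 0.258]
eef_rot: [[-0.079, 0.997, 0.006], [0.997, 0.079, -0.003], [-0.003, 0.006, -1.0]]
contact_force: [-1.7, -0.3, 5.7]
width: 0.0072
clock 22.55 pos [0.553  0.0689 0.258 ] yawx 94.49 F [-1.6 -0.6  6.3] w 0.0073 q6 1.62
shift now-axes mm [1.7 1.1 1. ] shift target-axes mm [1.5 1.4 1. ] turn [ 0.34  0.2  -8.51]
[-0.078  0.398  0.535]
clock 22.6 pos [0.553  0.0689 0.258 ] yawx 94.52 F [-1.5 -0.1  6.6] w 0.0075 q6 1.62
shift now-axes mm [1.7 1.1 1. ] shift target-axes mm [1.5 1.4 1. ] turn [ 0.34  0.2  -8.48]
[-0.071  0.311  0.519]
clock 22.65 pos [0.553  0.0689 0.258 ] yawx 94.52 F [-1.2  0.   5.3] w 0.0074 q6 1.62
shift now-axes mm [1.7 1.1 1. ] shift target-axes mm [1.5 1.4 1. ] turn [ 0.34  0.2  -8.47]
[-0.077  0.356  0.543]
```

View pics/w20.png

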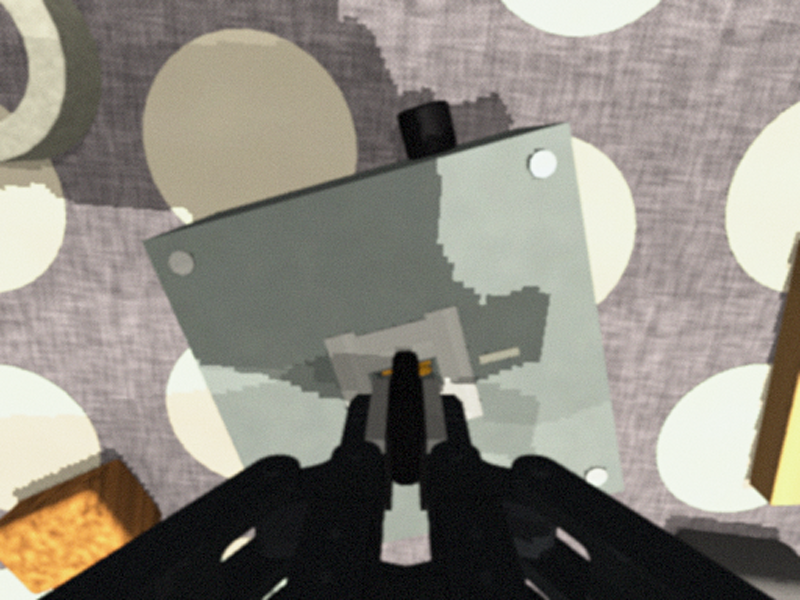

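View pics/t20.png

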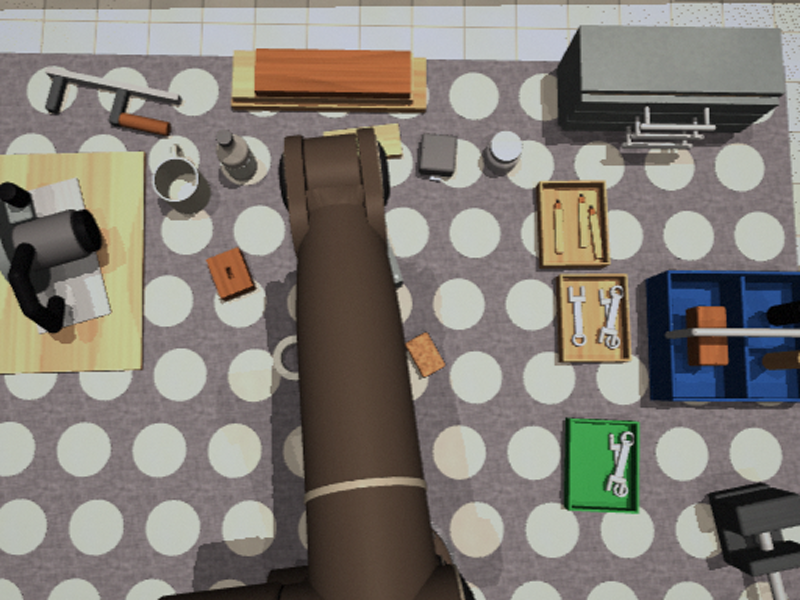

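The wrist view shows the bow turned across the slot at (405,370), still held. The top view shows both trays filled and the bystanders that aren't hidden by the arm unmoved. Torque holds steady at about 0.53 N m, well above the spring's 0.09. Handing in.

```bash
python3 -c "
from bench import bot
print(bot.finish_job())"
```

```text
the job is handed in; nothing more can be done
None
```

The whole job was done in the order asked and handed in at about 22.7 s, with the gripper still holding the key against its stop. No verdict came back.

- **Tidying:** the loose pencil is in the wooden tray with pencils and the loose spanner in the wooden tray with spanners. The last top view shows both lying flat in the free halves. I left the green look-alike tray alone.
- **Key in the lock:** I lifted the key out, lined it up with the keyhole and rocked it while pushing. It bottomed with the TCP at z = 0.258 m, against 0.2583 predicted, and the bow was just above the cover. The last force reading of the push was about 23 N, higher than the "under 10 N" given; I read that as the key resting on the bottom.
- **Turn:** I turned the key clockwise until the torque jumped. The hand turned about 105°, more than the 96° given for the stop; I put the extra down to arm and pad give, because the wrist view showed no slip in the grip. The torque then held steady at about 0.53 N m over the last readings, well above the spring's 0.09.
- **Bystanders:** those visible in the last top view stood where they were. The tape roll and the offcut were partly hidden by the arm, so I could only check part of them.

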